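Make a bottle feeder ready to run

TASK

Get the bottle feeder ready to run: swing the retaining strap aside, put the loose star wheel on the drive shaft and turn it until its keyway drops over the key and it sits fully home, then swing the strap back over its hub as far as it goes. Stand the bottles that have tipped over upright again in the lane beside their neighbours, so that every bottle there stands on the lane bed. Leave the small beaker, the timer and the weighing boat on the bench where they are.

Things in the scene. Friction and masses are not known exactly. Their poses are not given: they have to be found in the camera images.
- feeder: one fixed machine: a flat grey lane and, at its left end, a white drive housing. Origin under the lane's middle, on the bench; z up, y along the lane to its left end, x away from the robot. Bottles stand in a file along y, in five places 84 mm apart, the middle one at y = 0; the feet of all bottles (tipped ones too) start near x = -36 mm (within 6 mm)
- lane_mid (a point): middle of the lane's floor (its top face, 6 mm above the bench), axes as the feeder. The floor is 128 mm wide in x and 408 mm long in y, with a steel curb 6 mm thick and 8 mm high round it
- shaft_top (a point): centre of the top of the upright steel drive shaft, axes as the feeder; 330 mm to the left (+y) of lane_mid, 80 mm above the bench. The shaft is 31 mm in diameter, tapered over its top 8 mm to 20 mm. It is braked and does not turn
- flange (a point): centre of the top of the 52 mm wide flange at the shaft's foot, on which the seated hub rests, 51 mm below the shaft's top, axes as the feeder. A brass key 10 mm wide projects from the shaft to 22 mm from its axis and rises 26 mm above the flange. The key's direction is not given: it lies within 0.5 rad either side of -x of these axes (find it by turning the hub, or look)
- star_wheel: loose star wheel, 0.3 to 0.55 kg, flat on the bench at the start: a white six-lobed star 126 mm across and 12 mm thick with an aluminium hub, 56 mm tall from the star's underside. Origin on the axis at the underside, z up. The bore is 34 mm wide; its keyway, 14 mm wide and reaching 25.5 mm from the axis, runs the whole height on the wheel's own -x side, where a lobe carries a dark dot
- wheel_mid (a point): point on the star wheel's axis, 28 mm above its underside, half-way up the hub. The hub is 60 mm long in the wheel's x and 50 mm across its two flats (faces +y and -y), to be gripped above the star. Fully home, this point is 23 mm below shaft_top; resting on top of the key it is 26 mm higher. It falls over the key when the keyway is within about 0.1 rad of it
- strap (a joint): retaining strap, a steel arm that swings level round the post to the left of the shaft; 0 = over the hub, against its stop; grows as it swings aside towards the robot, up to 1.9 rad. Starts at 0 to 0.4; from 1.25 to 1.6 it is clear of a wheel being lowered. Stays where left (friction about 0.1 N m). Its underside is 5 mm above a seated hub; it cannot close over one that is not home
- strap_knob (a point): middle of the black upright knob on the strap's free end, 20 mm in diameter and 38 mm tall, standing on the strap's top face, which is 96 mm above the bench; the point lies 22 mm above that face
- strap_pivot (a point): pivot of the strap (vertical axis), at mid-thickness of the strap, axes as the feeder; 80 mm to the left (+y) of the shaft's axis. In these axes the knob lies from it at 112 mm x (-sin a, -cos a) in x, y, a being the joint value
- b1_mid (a point): dropper bottle, white, 32 mm across and 76 mm tall (body 58 mm, then a 20 mm wide cap), 60 g, tipped over in the lane, foot towards the robot and cap on the far side at the start; may be absent. Point at its centre, 38 mm above its foot; its z axis runs from foot to cap. All five bottles are alike
- b5_mid (a point): dropper bottle, white, 32 mm across and 76 mm tall (body 58 mm, then a 20 mm wide cap), 60 g, standing in the lane at the start. Point at its centre, 38 mm above its foot; its z axis runs from foot to cap. All five bottles are alike
- b2_mid (a point): dropper bottle, white, 32 mm across and 76 mm tall (body 58 mm, then a 20 mm wide cap), 60 g, tipped over in the lane, foot towards the robot and cap on the far side at the start; may be absent. Point at its centre, 38 mm above its foot; its z axis runs from foot to cap. All five bottles are alike
- b3_mid (a point): dropper bottle, white, 32 mm across and 76 mm tall (body 58 mm, then a 20 mm wide cap), 60 g, tipped over in the lane, foot towards the robot and cap on the far side at the start; may be absent. Point at its centre, 38 mm above its foot; its z axis runs from foot to cap. All five bottles are alike
- b4_mid (a point): dropper bottle, white, 32 mm across and 76 mm tall (body 58 mm, then a 20 mm wide cap), 60 g, tipped over in the lane, foot towards the robot and cap on the far side at the start; may be absent. Point at its centre, 38 mm above its foot; its z axis runs from foot to cap. All five bottles are alike
- beaker_50: small glass beaker, 51 mm wide and 58 mm tall, on the bench to the left; to be left alone; origin at the centre of its foot
- timer: white bench timer, 24x66x62 mm, standing on the bench behind the lane, to the right; to be left alone; origin at the centre of its foot
- weigh_boat: white weighing boat, 62x78x22 mm, on the bench behind the lane, to the right; to be left alone; origin at the centre of its foot

How it is judged:
On the way, in this order (a step that is already met when the one before it is completed fails the run):
1. the star wheel sits fully home on the drive shaft, its keyway over the key (horizontal distance between wheel_mid and shaft_top below 0.004 m and z of wheel_mid in the frame of shaft_top below -0.019 m and angle between wheel_mid's own z axis and vertical below 0.05 rad), for 0.3 s.
2. the strap is swung over the hub of the seated wheel (all of step 1 and value of joint strap below 0.1 rad), for 0.2 s.
At the end, for the whole second after the job is handed in: The star wheel is on the shaft (axes within 4 mm) and fully home (within 4 mm), the strap is within 0.1 rad of its stop over the hub, and every bottle present stands upright (within 0.12 rad) and at rest on the lane's floor, its centre within 60 mm of the lane's centre line and 200 mm of its middle (all of step 2 and angle between each of b1_mid, b2_mid, b3_mid, b4_mid, b5_mid's own z axis and vertical below 0.12 rad and z of b1_mid in the frame of lane_mid between 0.033 and 0.043 m and x of b1_mid in the frame of lane_mid between -0.06 and 0.06 m and y of b1_mid in the frame of lane_mid between -0.2 and 0.2 m and linear speed of each of b1, b2, b3, b4, b5 below 0.03 m/s and z of b2_mid in the frame of lane_mid between 0.033 and 0.043 m and x of b2_mid in the frame of lane_mid between -0.06 and 0.06 m and y of b2_mid in the frame of lane_mid between -0.2 and 0.2 m and z of b3_mid in the frame of lane_mid between 0.033 and 0.043 m and x of b3_mid in the frame of lane_mid between -0.06 and 0.06 m and y of b3_mid in the frame of lane_mid between -0.2 and 0.2 m and z of b4_mid in the frame of lane_mid between 0.033 and 0.043 m and x of b4_mid in the frame of lane_mid between -0.06 and 0.06 m and y of b4_mid in the frame of lane_mid between -0.2 and 0.2 m and z of b5_mid in the frame of lane_mid between 0.033 and 0.043 m and x of b5_mid in the frame of lane_mid between -0.06 and 0.06 m and y of b5_mid in the frame of lane_mid between -0.2 and 0.2 m); the robot touches nothing.
It fails at once if the beaker is shifted by more than 30 mm (distance of beaker_50 from where it was at the start of the episode above 0.03 m).
It fails at once if the timer is shifted by more than 30 mm (distance of timer from where it was at the start of the episode above 0.03 m).
It fails at once if the weigh boat is shifted by more than 30 mm (distance of weigh_boat from where it was at the start of the episode above 0.03 m).
Of b1, b2, b3, b4 only 2 to 4 are there at a start; the rules pass over those that are not, and their reading is None.
At some moment in a run one of star_wheel may be knocked a few centimetres aside while the robot is not near it.
Once in a run the grip may slacken for a moment while it holds something.
It also fails if it takes over 210 s, if anything falls off the work surface, if the arm or the gripper's body presses on something with over 40 N, if the wrist force passes 120 N, or if a joint passes its speed limit or range.

ROBOT

A 7-joint arm with a two-finger parallel gripper is mounted at the origin on a cart in front of the work surface, level with it; the furniture and walls round the work are solid. World frame = base frame: x ahead of the robot, y to its left, z up, the work surface at z = 0. Lengths are in m, angles in rad, forces in N, time in s.
With the tool pointing down it reaches from about 0.4 to 0.85 m from the base axis. Payload 10.4 kg.
Tool frame: the origin (TCP) lies on the centre line of the jaws, within the pads' length; the fingertips stand 17 mm ahead of it and the grasp point (between the pads) lies 2 mm behind it; z points along the fingers, y is the line along which they close (so a half turn about z gives the same grasp; the last joint's range is limited). The gripper opens to 87 mm and grips with 3 to 60 N. Pads are 19 mm wide; open, the fingers measure 117 mm over their backs; the gripper's body (75 mm by 190 mm) begins 51 mm behind the grasp point.
Start: joints at [1.192, 0.332, -0.065, 1.46, 0.022, 1.35, -0.088], TCP at [0.218, -0.586, 0.24] pointing down, gripper open.
Joint ranges: [-2.6, 2.6], [-0.5, 2.12], [-1.47, 1.34], [0.16, 2.42], [-1.27, 4.41], [0.06, 2.06], [-2.6, 2.6]. Speed limits (rad/s): [2.22, 2.22, 2.79, 2.79, 3.14, 3.14, 3.14].

INTERFACE

Orientations are given as a unit quaternion [x, y, z, w].
In Python, from station import ctrl gives the robot as it stands. The module is installed in compiled form; this text tells all that it offers.
- The arm moves only by the tool carry_out, never from a script. Its argument "commands" is a list of rows, each a list of 5 numbers: the shift along the tool's x, y, z normalised to -1 to 1, where 1 is 0.25 m, then the turn about the tool's z normalised to -1 to 1, where 1 is 90 degrees, then the finger opening in mm, from 0 to 87. A call has 1 to 20 rows; each row shifts and turns the commanded pose from where the row before left it, along the tool's axes as they then stand; what a row does not reach is not made up. A row lasts 1/8 s, in which the tool goes at most 62.5 mm and 10.7 degrees, less where a joint would pass 70% of its speed; a pose out of reach is approached as far as the arm can. A call with a number of a shift or a turn outside -1 to 1 is refused whole. A call with a gripper value outside its range is refused whole. The fingers move at their own pace and stop on an object; "squeeze" is the grip in N (left out, the last holds). Time passes only in rows, so rows that do not move let the fingers close. It gives the time, the measured TCP pose, the force, the opening and the grip force at its end, in the units of the state.
- ctrl.observe(): the state, without advancing time (a new reading comes with each control period).
- ctrl.grab_frame(name): name is "side" or "top" or "wrist"; returns the picture (384x512x3 uint8, red, green, blue); there is no depth.
- ctrl.calibration(name): a dict with "K" (3x3 intrinsics, pixels), "k1" (the pictures are not rectified: a ray, as slopes to the right and down, at radius r is drawn at 1 + k1 r^2 times it, then the intrinsics apply), "R" (3x3) and "t" (3): a world point X has camera coordinates R X + t; the wrist camera has in their place "hand_eye" (4x4, takes a point from camera to tool coordinates, whose origin is the TCP and whose axes are the flange's). Camera axes: x right, y down, z forward; pixel columns grow to the right and rows downward; lengths in m; the calibration is good to about 2 mm. A picture is of the moment at which its call begins: read the wrist's pose just before it. calibration takes no time and is no camera call.
- ctrl.job_done(): hands the job in; it is judged then, once.
The state is a dict: "time_s": time; "qpos": joint angles; "qvel": joint speeds; "joint_torque": joint torques, N m; "tcp_pos": TCP position; "tool_rot": TCP orientation; "force": force on the tool from outside, world axes, zero at the start; "torque": the same for the moment, N m; "width": finger opening in m; "grip_force": force on a finger pad.
Only numpy, scipy, OpenCV 4.12 (cv2) and the standard library are available. Lean on these libraries where they do the work, as an engineer would, in place of code of your own. Each camera call takes 0.05 s, during which the arm holds its last target. There are 200 camera calls.

## Working session

There is one attempt and no reset: what is moved stays moved. The work goes in short steps, Python scripts to look and compute and a tool call to move; the robot and the scene stay as the last step left them, time stands still between calls to the robot, and variables do not carry over. Pictures are saved under pics/ and viewed, at most 14 in all, crops included, and the job is handed in when it is done.

Besides the shell and the picture viewer there is one more tool, called after "Request:" by a JSON object that holds its "name" and its "arguments", one argument or row to a line. carry_out: Moves the arm, as the interface text tells. Its arguments: {"type":"object","properties":{"commands":{"type":"array"},"squeeze":{"type":"number"}},"required":["commands"]}

```bash
mkdir -p pics; cat > h.py <<'E'
import numpy as np, cv2
from station import ctrl
from scipy.spatial.transform import Rotation as Rn
def snap(n,f):
    s=ctrl.observe(); im=ctrl.grab_frame(n); cv2.imwrite('pics/'+f+'.png',im[:,:,::-1]); np.save('pics/'+f+'.npy',np.r_[s['tcp_pos'],s['tool_rot']]); return im
def cam(n,f=None):
    c=ctrl.calibration(n)
    if n!='wrist': R=np.array(c['R']);t=np.array(c['t']); return c,R.T,-R.T@t
    p=np.load('pics/'+f+'.npy'); T=np.eye(4);T[:3,:3]=Rn.from_quat(p[3:]).as_matrix();T[:3,3]=p[:3]
    M=T@np.array(c['hand_eye']); return c,M[:3,:3],M[:3,3]
def ray(n,uv,f=None):
    c,R,o=cam(n,f);K=np.array(c['K']);d=np.array([(uv[0]-K[0,2])/K[0,0],(uv[1]-K[1,2])/K[1,1]]);u=d.copy()
    for _ in range(20): u=d/(1+c['k1']*(u@u))
    v=R@np.r_[u,1]; return o,v/np.linalg.norm(v)
def onz(n,uv,z,f=None):
    o,v=ray(n,uv,f); return (o+v*(z-o[2])/v[2]).round(4)
def tri(*a):
    A=np.zeros((3,3));b=np.zeros(3);L=[ray(*x) for x in a]
    for o,v in L: P=np.eye(3)-np.outer(v,v);A+=P;b+=P@o
    X=np.linalg.solve(A,b); return X.round(4),[round(float(np.linalg.norm((np.eye(3)-np.outer(v,v))@(X-o))),4) for o,v in L]
def proj(n,X,f=None):
    c,R,o=cam(n,f);K=np.array(c['K']);p=R.T@(np.array(X)-o);u=p[:2]/p[2];u=u*(1+c['k1']*(u@u));return (K[:2,:2]@u+K[:2,2]).round(1)
def st():
    s=ctrl.observe();print({k:np.round(s[k],4).tolist() for k in('time_s','tcp_pos','tool_rot','qpos','force','width','grip_force')})
E
python3 - <<'E'
from h import *
st()
for n in('top','side'): 
    im=snap(n,n+'0'); cv2.imwrite(f'pics/{n}0b.png',cv2.resize(im[:,:,::-1],(800,600),interpolation=cv2.INTER_CUBIC)); print(n,cam(n)[2],cam(n)[1][:,2])
print(ctrl.calibration('wrist'))
E
```

```text
{'time_s': 0.0, 'tcp_pos': [0.2176, -0.5855, 0.2388], 'tool_rot': [0.9842, 0.1769, -0.0002, -0.0007], 'qpos': [1.1924, 0.3328, -0.0647, 1.4609, 0.0216, 1.3499, -0.0885], 'force': [0.3778, -0.5684, 0.2707], 'width': 0.087, 'grip_force': 0.0}
top [0.48027757 0.04356262 1.44214867] [ 0.08205503  0.00410284 -0.99661935]
side [ 0.20530932 -0.85905507  0.84224519] [ 0.30486301  0.73522227 -0.60539801]
{'K': array([[319.01773949,   0.        , 257.29218056],
       [  0.        , 319.01773949, 190.11236832],
       [  0.        ,   0.        ,   1.        ]]), 'k1': -0.08949839283644807, 'hand_eye': array([[ 1.12251133e-03, -9.56189972e-01, -2.92744732e-01,
         8.06507962e-02],
       [ 9.99999326e-01,  1.16020548e-03,  4.48640858e-05,
         1.49700645e-04],
       [ 2.96745454e-04, -2.92744585e-01,  9.56190630e-01,
        -1.46084762e-01],
       [ 0.00000000e+00,  0.00000000e+00,  0.00000000e+00,
         1.00000000e+00]])}
```

View pics/top0b.png

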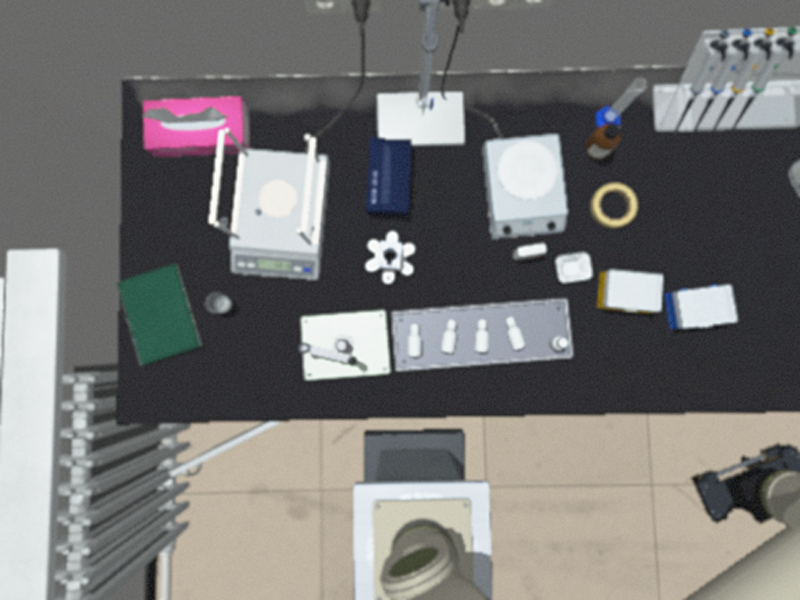

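View pics/side0b.png

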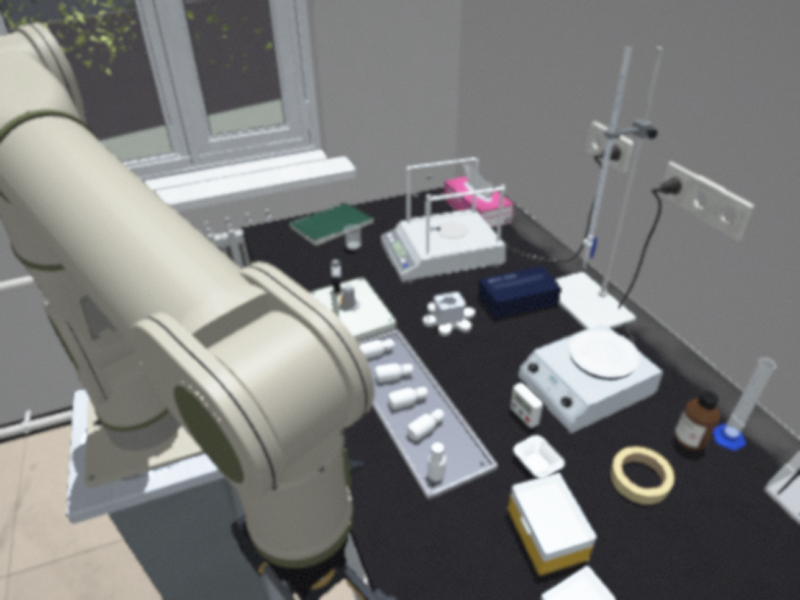

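Top view (800 px scale): four tipped bottles at about (414,340), (450,336), (482,336), (515,333) and one standing at (560,344). The wheel is at (390,257) with its dot at (389,278), the shaft at (344,345), the strap pivot at (305,349) and the knob at (360,364). The beaker is at (219,303) and the timer at (530,250).

```bash
python3 - <<'E'
from h import *
s=.64
q=lambda u,v,z:onz('top',(u*s,v*s),z)
P=[q(*a,.014) for a in((391,309),(570,299),(573,357),(392,370))];print(P,np.mean(P,0))
print('hub',q(390,257,.056),'dot',q(389,278,.012),'shaft',q(344,345,.08),'knob',q(360,364,.118),'pivot',q(305,349,.09),'beaker',q(219,303,.03),'timer',q(530,250,.05))
for a in((414,340),(450,336),(482,336),(515,333),(560,344)):print(q(*a,.022))
print(tri(('top',(390*s,257*s)),('side',(449*s,300*s))))
im=cv2.imread('pics/top0.png')[150:260,180:390];cv2.imwrite('pics/c1.png',cv2.resize(im,(800,420),interpolation=cv2.INTER_CUBIC))
E
```

```text
[array([0.5589, 0.0615, 0.014 ]), array([ 0.5743, -0.3668,  0.014 ]), array([ 0.4364, -0.3677,  0.014 ]), array([0.4137, 0.0619, 0.014 ])] [ 0.495825 -0.152775  0.014   ]
hub [0.6787 0.0609 0.056 ] dot [0.6339 0.0649 0.012 ] shaft [0.4754 0.1692 0.08  ] knob [0.4331 0.1309 0.118 ] pivot [0.4683 0.2564 0.09  ] beaker [0.5806 0.4685 0.03  ] timer [ 0.6891 -0.2682  0.05  ]
[0.4837 0.0082 0.022 ]
[ 0.4915 -0.0774  0.022 ]
[ 0.49   -0.1532  0.022 ]
[ 0.4956 -0.2315  0.022 ]
[ 0.4677 -0.3363  0.022 ]
(array([0.6822, 0.0595, 0.0568]), [0.0039, 0.0039])
```

View pics/c1.png

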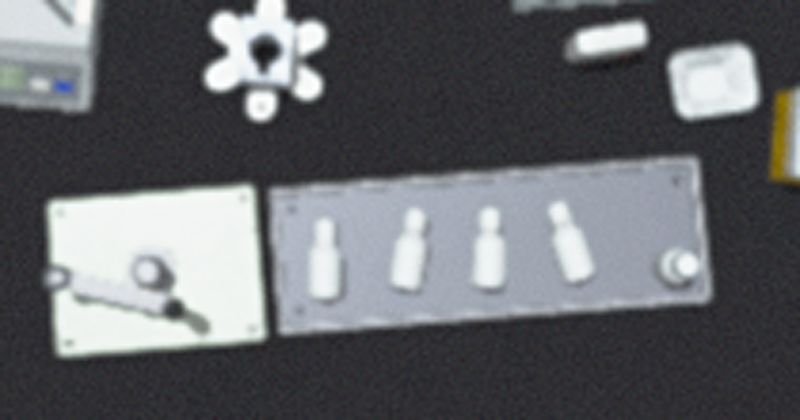

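The enlarged crop gives the lane's corners at (272,188), (697,157), (712,300) and (280,333). The strap pivot is at (57,277), the knob at (175,308) and the shaft top at (150,270). The star hub is at (265,52) and the dot lobe at (261,104).

```bash
cat >> h.py <<'E'
def crop(u,v): k=210/800; return (180+u*k,150+v*k)
E
python3 - <<'E'
from h import *
q=lambda u,v,z:onz('top',crop(u,v),z)
P=np.array([q(*a,.014)[:2] for a in((272,188),(697,157),(712,300),(280,333))]);c=P.mean(0)
d=(P[0]-P[1]+P[3]-P[2]);yaw=np.arctan2(-d[0],d[1]);print(P,c,np.linalg.norm(d)/2,yaw)
R=np.array([[np.cos(yaw),-np.sin(yaw)],[np.sin(yaw),np.cos(yaw)]])
f=lambda x,y:c+R@[x,y]
print('shaft pred',f(0,.33),'meas',q(150,268,.08),'pivot pred',f(0,.41),'meas',q(57,277,.09))
k=q(175,306,.118)[:2];e=R.T@(k-f(0,.41));print('knob',k,e,np.linalg.norm(e),'a',np.arctan2(-e[0],-e[1]))
h=q(265,50,.056);dt=q(261,106,.012);print(h,dt,'wheel yaw',np.arctan2(-(dt-h)[1],-(dt-h)[0]))
for foot,cap in(((325,298),(323,218)),((404,290),(415,208)),((489,288),(489,208)),((580,278),(557,203))):
  A=q(*foot,.02)[:2];B=q(*cap,.02)[:2];print(A,B,np.linalg.norm(A-B),'feeder',R.T@(A-c),R.T@(B-c))
print('b5',q(684,264,.082)[:2],R.T@(q(684,264,.082)[:2]-c))
E
```

```text
[[ 0.5528  0.0572]
 [ 0.575  -0.36  ]
 [ 0.4354 -0.3683]
 [ 0.4113  0.0522]] [ 0.493625 -0.154725] 0.41948926684719845 0.055214205853049834
shaft pred [0.47541357 0.17477211] meas [0.4771 0.1719 0.08  ] pivot pred [0.47099868 0.25465019] meas [0.4706 0.2572 0.09  ]
knob [0.4424 0.1461] [-0.03454556 -0.10680652] 0.11225430458220613 a 0.3128208008576699
[0.6837 0.061  0.056 ] [0.6343 0.0666 0.012 ] wheel yaw -0.11287845252746433
[0.4445 0.0077] [0.5222 0.0079] 0.07770025739983104 feeder [-0.04008653  0.1648885 ] [0.0375061  0.16080023]
[ 0.4507 -0.0692] [ 0.5302 -0.0822] 0.08055588122539534 feeder [-0.03813979  0.08776353] [0.04052164 0.07039604]
[ 0.4511 -0.1518] [ 0.5288 -0.1543] 0.07774020838665155 feeder [-0.04229878  0.00526733] [ 0.03514485 -0.00151682]
[ 0.4591 -0.2402] [ 0.5323 -0.2207] 0.07575282172962271 feeder [-0.03918942 -0.08343944] [ 0.03497516 -0.06800878]
b5 [ 0.4712 -0.3244] [-0.03175454 -0.16817888]
```

Request:
{"name": "carry_out", "arguments": {
  "commands": [
    [0,0,0,0.113,87],
    [0,0,0,0.113,87],
    [0.19,-0.157,0,0,87],
    [0.19,-0.157,0,0,87],
    [0.19,-0.157,0,0,87],
    [0.19,-0.157,0,0,87],
    [0.19,-0.157,0,0,87],
    [0.19,-0.157,0,0,87],
    [-0.026,-0.22,0,0,87],
    [-0.026,-0.22,0,0,87],
    [-0.026,-0.22,0,0,87],
    [-0.026,-0.22,0,0,87],
    [-0.026,-0.22,0,0,87],
    [-0.026,-0.22,0,0,87],
    [-0.026,-0.22,0,0,40],
    [-0.026,-0.22,0,0,40],
    [-0.026,-0.22,0,0,40],
    [0,0,0,0,40],
    [0,0,0,0,40]
  ]
}}

```text
time_s: 2.48
tcp_pos: [0.4436, 0.1443, 0.2393]
tool_rot: [1.0, 0.0, -0.0, 0.0]
force: [-0.4, -1.1, 0.1]
width: 0.0459
grip_force: 0.0
```

```bash
cat >> h.py <<'E'
def psi():
    R=Rn.from_quat(ctrl.observe()['tool_rot']).as_matrix();return np.arctan2(R[1,0],R[0,0])
def to(x,y,z,ps=None):
    p=np.array(ctrl.observe()['tcp_pos']);a=psi();t=0
    if ps is not None:t=-(ps-a)/(np.pi/2);a=ps
    d=np.array([x,y,z])-p;print('turn',round(t,4),'then xyz units',np.round([(d[0]*np.cos(a)+d[1]*np.sin(a))/.25,(d[0]*np.sin(a)-d[1]*np.cos(a))/.25,-d[2]/.25],4))
C=np.array([0.4937,-0.1547]);YAW=.0552
def F(x,y):
    c,s=np.cos(YAW),np.sin(YAW);return C+np.array([c*x-s*y,s*x+c*y])
E
python3 - <<'E'
from h import *
st();print(psi());im=snap('wrist','w1')
for X in([.4424,.1461,.134],[.4755,.174,.08],[*F(0,.41),.1],[.6837,.061,.056]):print(proj('wrist',X,'w1'))
cv2.imwrite('pics/w1b.png',cv2.resize(im[:,:,::-1],(800,600)))
E
```

```text
{'time_s': 2.475, 'tcp_pos': [0.4436, 0.1443, 0.2393], 'tool_rot': [1.0, 0.0004, -0.0002, 0.0003], 'qpos': [0.2446, 0.017, -0.6547, 1.8309, 0.011, 1.2979, -1.983], 'force': [-0.4315, -1.1302, 0.0554], 'width': 0.0459, 'grip_force': 0.0}
0.0007828210671243465
[254.8 195.7]
[226.2 145.6]
[136.7 154.2]
[348.1 -80.5]
```

View pics/w1b.png

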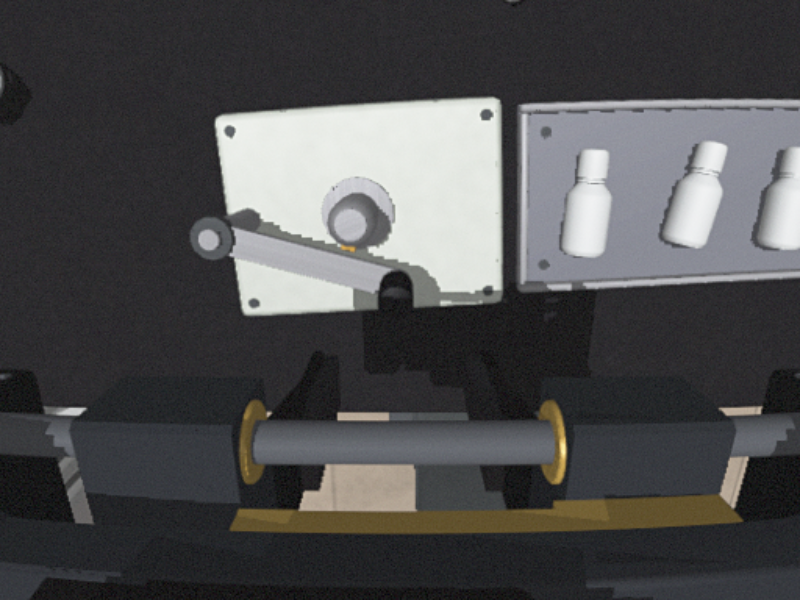

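The wrist view shows the shaft top at (352,226), which matches the prediction. The brass key peeks out at (347,249) toward the robot. The knob is at about (397,290), so I'm enlarging that area.

```bash
python3 - <<'E'
from h import *
im=cv2.imread('pics/w1.png')[115:215,115:275];im=cv2.convertScaleAbs(im,alpha=1.5,beta=30);cv2.imwrite('pics/c2.png',cv2.resize(im,(800,500),interpolation=cv2.INTER_CUBIC))
E
```

```text
(no output)
```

View pics/c2.png

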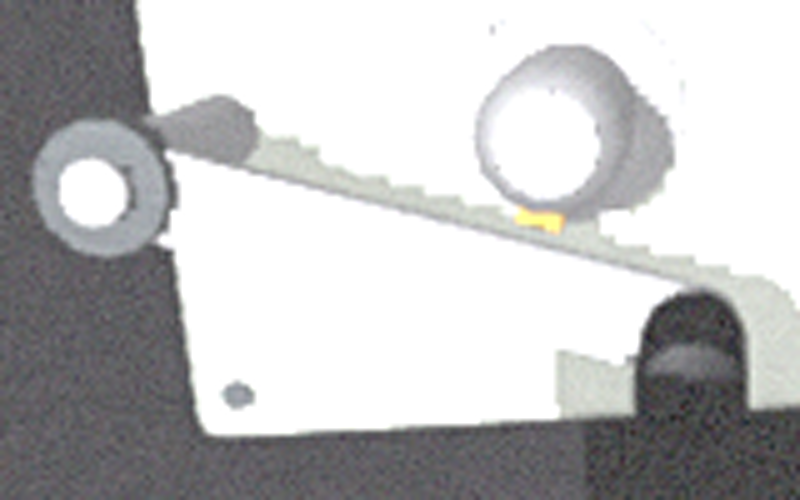

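Request:
{"name": "carry_out", "arguments": {
  "commands": [
    [-0.004,-0.007,0.16,0,40],
    [0,0,0.16,0,40],
    [0,0,0.155,0,40],
    [0,0,0,0,15],
    [0,0,0,0,15],
    [0,0,0,0,15],
    [0,0,0,0,15]
  ],
  "squeeze": 12
}}

```text
time_s: 3.4
tcp_pos: [0.4439, 0.148, 0.1225]
tool_rot: [1.0, 0.001, 0.002, -0.001]
force: [2.0, 5.9, -2.8]
width: 0.0196
grip_force: 12.0
```

```bash
python3 - <<'E'
from h import *
k=onz('wrist',(223,158.5),.055,'w1');s=onz('wrist',(223.6,143.6),.08,'w1');print(k,s,F(0,.33))
d=k[:2]-s[:2];print(np.hypot(*d),'angle from -x world',np.arctan2(-d[1],-d[0]),'rel feeder',np.arctan2(-d[1],-d[0])-YAW)
st()
p=np.array(ctrl.observe()['tcp_pos'][:2]);pv=F(0,.41);e=p-pv;c,si=np.cos(YAW),np.sin(YAW);e=np.array([c*e[0]+si*e[1],-si*e[0]+c*e[1]]);a0=np.arctan2(-e[0],-e[1]);print(a0,np.hypot(*e))
pr=p
for a in np.linspace(a0,1.45,9)[1:]:
  q=pv+np.array([[c,-si],[si,c]])@(np.hypot(*e)*np.array([-np.sin(a),-np.cos(a)]));print(round(a,2),q.round(4),((q-pr)*[1,-1]/.25).round(3));pr=q
E
```

```text
[0.4578 0.1802 0.055 ] [0.4774 0.1765 0.08  ] [0.47549325 0.17479737]
0.019946177578674073 angle from -x world -0.18657985574763358 rel feeder -0.24177985574763358
{'time_s': 3.4, 'tcp_pos': [0.4439, 0.148, 0.1225], 'tool_rot': [1.0, 0.0006, 0.0018, -0.0011], 'qpos': [0.2135, 0.1445, -0.6664, 1.9771, 0.1025, 1.0486, -2.0682], 'force': [2.0392, 5.8809, -2.7659], 'width': 0.0196, 'grip_force': 12.0064}
0.30463491209577853 0.1100834989261988
0.45 [0.429 0.153] [-0.06 -0.02]
0.59 [0.4149 0.16  ] [-0.056 -0.028]
0.73 [0.4019 0.169 ] [-0.052 -0.036]
0.88 [0.3904 0.1797] [-0.046 -0.043]
1.02 [0.3806 0.192 ] [-0.039 -0.049]
1.16 [0.3726 0.2056] [-0.032 -0.054]
1.31 [0.3666 0.2201] [-0.024 -0.058]
1.45 [0.3627 0.2354] [-0.015 -0.061]
```

Request:
{"name": "carry_out", "arguments": {
  "commands": [
    [-0.06,-0.02,0,0,15],
    [-0.056,-0.028,0,0,15],
    [-0.052,-0.036,0,0,15],
    [-0.046,-0.043,0,0,15],
    [-0.039,-0.049,0,0,15],
    [-0.032,-0.054,0,0,15],
    [-0.024,-0.058,0,0,15],
    [-0.013,-0.055,0,0,15],
    [0,0,0,0,15],
    [0,0,0,0,15]
  ]
}}

```text
time_s: 4.65
tcp_pos: [0.3605, 0.232, 0.1207]
tool_rot: [1.0, 0.001, -0.001, 0.001]
force: [-8.8, -1.1, 5.1]
width: 0.0196
grip_force: 12.0
```

```bash
python3 - <<'E'
from h import *
st()
E
```

```text
{'time_s': 4.65, 'tcp_pos': [0.3605, 0.232, 0.1207], 'tool_rot': [1.0, 0.0009, -0.0012, 0.0007], 'qpos': [0.0992, 0.0646, -0.7847, 2.059, 0.0524, 1.0402, -2.28], 'force': [-8.7871, -1.0521, 5.094], 'width': 0.0196, 'grip_force': 11.9985}
```

Request:
{"name": "carry_out", "arguments": {
  "commands": [
    [0,0,0,0,45],
    [0,0,0,0,45],
    [0,0,0,0,45],
    [0,0,-0.19,0,45],
    [0,0,-0.19,0,45],
    [0,0,-0.18,0,87],
    [0.173,0.114,0,0,87],
    [0.173,0.114,0,0,87],
    [0.173,0.114,0,0,87],
    [0.173,0.114,0,0,87],
    [0.173,0.114,0,0,87],
    [0.173,0.114,0,0,87],
    [0,0,0,0,87],
    [0,0,0,0,87]
  ]
}}

```text
time_s: 6.4
tcp_pos: [0.6215, 0.0619, 0.2605]
tool_rot: [1.0, 0.001, -0.0, -0.0]
force: [0.0, 0.6, 0.5]
width: 0.0869
grip_force: 0.0
```

```bash
python3 - <<'E'
from h import *
st();im=snap('wrist','w2')
for X in([.6837,.061,.056],[.6343,.0666,.012]):print(proj('wrist',X,'w2'))
cv2.imwrite('pics/w2b.png',cv2.resize(im[:,:,::-1],(800,600)))
E
```

```text
{'time_s': 6.4, 'tcp_pos': [0.6215, 0.0619, 0.2605], 'tool_rot': [1.0, 0.0005, -0.0003, -0.0003], 'qpos': [0.2554, 0.3763, -0.5647, 1.4063, 0.1995, 1.4166, -1.8778], 'force': [0.0017, 0.6445, 0.5485], 'width': 0.0869, 'grip_force': 0.0}
[258.2 110.9]
[253.6 149.4]
```

View pics/w2b.png

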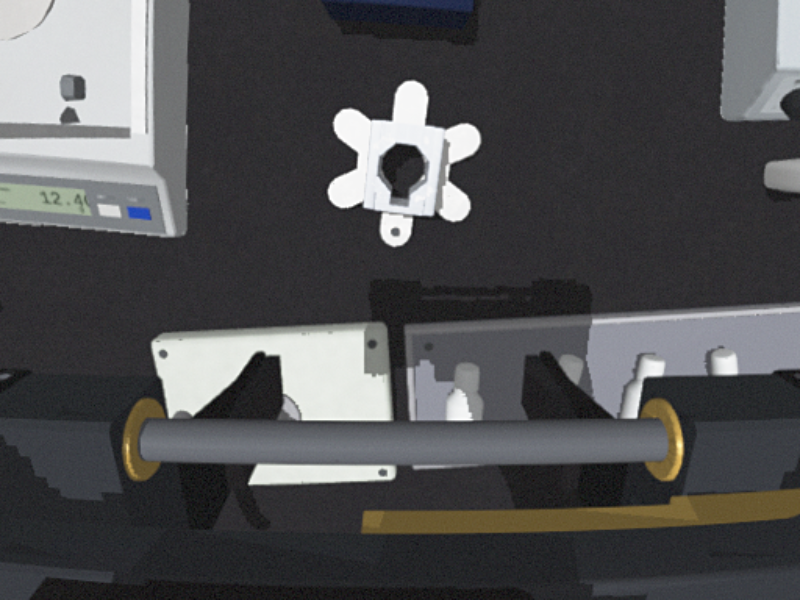

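The wrist view shows the hub's top corners at (372,120), (446,127), (437,217) and (362,209), and the dot at (395,232).

```bash
python3 - <<'E'
from h import *
P=np.array([onz('wrist',(u*.64,v*.64),.056,'w2')[:2] for u,v in((372,120),(446,127),(437,217),(362,209))]);c=P.mean(0)
d=P[0]-P[3]+P[1]-P[2];print(P,c,np.arctan2(d[1],d[0]),np.hypot(*d)/2,np.hypot(*(P[0]-P[1])))
dt=onz('wrist',(395*.64,232*.64),.012,'w2');print(dt,np.arctan2(*(c-dt[:2])[::-1]))
print(tri(('wrist',(404*.64,168*.64),'w2'),('top',crop(265,50))))
y=np.arctan2(d[1],d[0]);to(*c,.045,y)
E
```

```text
[[0.7189 0.0822]
 [0.7145 0.0325]
 [0.6536 0.0374]
 [0.6591 0.09  ]] [0.686525 0.060525] -0.104833811115649 0.0606831525219315 0.04989438846203047
[0.6355 0.0676 0.012 ] -0.13777902709307216
(array([0.6864, 0.0609, 0.0374]), [0.0003, 0.0003])
turn 0.068 then xyz units [ 0.2604 -0.0199  0.8636]
```

Request:
{"name": "carry_out", "arguments": {
  "commands": [
    [0,0,0,0.068,87],
    [0.13,-0.01,0,0,87],
    [0.13,-0.01,0,0,87],
    [0,0,0.2,0,87],
    [0,0,0.2,0,87],
    [0,0,0.2,0,87],
    [0,0,0.2,0,87],
    [0,0,0.078,0,87],
    [0,0,0,0,87],
    [0,0,0,0,45],
    [0,0,0,0,45],
    [0,0,0,0,45],
    [0,0,0,0,45],
    [0,0,0,0,45],
    [0,0,0,0,45]
  ],
  "squeeze": 45
}}

```text
time_s: 8.32
tcp_pos: [0.6871, 0.0602, 0.0417]
tool_rot: [0.999, -0.053, 0.0, -0.0]
force: [-0.7, 2.9, 3.8]
width: 0.0499
grip_force: 45.0
```

```bash
python3 - <<'E'
from h import *
st();print(psi());print(tri(('wrist',(133.4,153.4),'w1'),('top',crop(57,277))),tri(('wrist',(208*.64,239*.64),'w1'),('top',(305*.64,349*.64))))
E
```

```text
{'time_s': 8.325, 'tcp_pos': [0.6871, 0.0602, 0.0417], 'tool_rot': [0.9986, -0.0528, 0.0003, -0.0004], 'qpos': [0.1808, 0.6819, -0.4823, 1.4434, 0.3339, 1.0973, -2.0384], 'force': [-0.6781, 2.8855, 3.7967], 'width': 0.0499, 'grip_force': 44.9778}
-0.10570193883362235
(array([0.4716, 0.2558, 0.1031]), [0.0011, 0.0011]) (array([0.4704, 0.2562, 0.1005]), [0.0025, 0.0025])
```

Request:
{"name": "carry_out", "arguments": {
  "commands": [
    [0,0,-0.1,0,45],
    [0,0,-0.18,0,45],
    [0,0,-0.18,0,45],
    [0,0,-0.18,0,45],
    [-0.148,-0.061,0,0,45],
    [-0.148,-0.061,0,0,45],
    [-0.148,-0.061,0,0,45],
    [-0.148,-0.061,0,0,45],
    [-0.148,-0.061,0,0,45],
    [-0.146,-0.061,0,0,45],
    [0,0,0,0.05,45],
    [0,0,0,0,45],
    [0,0,0,0,45]
  ]
}}

```text
time_s: 9.95
tcp_pos: [0.4765, 0.1733, 0.2009]
tool_rot: [0.996, -0.092, -0.0, 0.0]
force: [-0.6, 0.6, -4.7]
width: 0.0496
grip_force: 45.0
```

```bash
python3 - <<'E'
from h import *
st();print(psi());to(.4768,.1745,.145)
im=snap('wrist','w3');cv2.imwrite('pics/w3b.png',cv2.resize(im[:,:,::-1],(640,480)))
E
```

```text
{'time_s': 9.95, 'tcp_pos': [0.4765, 0.1733, 0.2009], 'tool_rot': [0.9958, -0.0918, -0.0003, 0.0002], 'qpos': [0.1643, 0.1522, -0.6513, 1.7915, 0.0977, 1.231, -2.2688], 'force': [-0.6499, 0.5662, -4.6523], 'width': 0.0496, 'grip_force': 44.9685}
-0.18380345236818443
turn 0 then xyz units [ 0.0005 -0.0048  0.2236]
```

View pics/w3b.png

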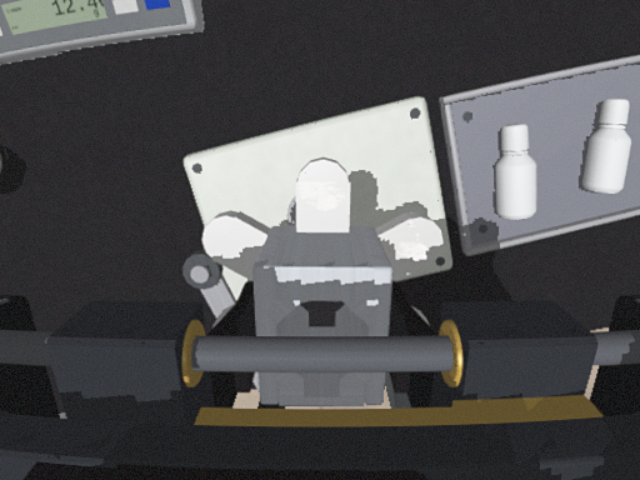

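The hub is held and the strap is clear of the housing. I'm lowering it.

Request:
{"name": "carry_out", "arguments": {
  "commands": [
    [0,-0.005,0.15,0,45],
    [0,0,0.14,0,45],
    [0,0,0.02,0,45],
    [0,0,0.02,0,45],
    [0,0,0.02,0,45],
    [0,0,0.02,0,45],
    [0,0,0.02,0,45],
    [0,0,0,0,45]
  ]
}}

```text
time_s: 11.0
tcp_pos: [0.4766, 0.1753, 0.1036]
tool_rot: [0.996, -0.092, 0.0, -0.0]
force: [0.1, 1.1, -4.7]
width: 0.0498
grip_force: 45.0
```

Request:
{"name": "carry_out", "arguments": {
  "commands": [
    [0,0,0.016,0,45],
    [0,0,0.012,0,45],
    [0,0,0.012,0,45],
    [0,0,0,0,45]
  ]
}}

```text
time_s: 11.5
tcp_pos: [0.4765, 0.1754, 0.0936]
tool_rot: [0.996, -0.092, -0.0, -0.0]
force: [1.4, 1.1, -4.8]
width: 0.0498
grip_force: 45.0
```

Request:
{"name": "carry_out", "arguments": {
  "commands": [
    [0,0,0.016,0,45],
    [0,0,0.016,0,45],
    [0,0,0.016,0,45],
    [0,0,0.016,0,45],
    [0,0,0,0,45]
  ]
}}

```text
time_s: 12.12
tcp_pos: [0.4765, 0.1754, 0.0774]
tool_rot: [0.996, -0.092, -0.0, -0.0]
force: [1.1, 3.4, -6.8]
width: 0.0496
grip_force: 45.0
```

The keyway is over the key, so I'll lower the last 7 mm and release.

Request:
{"name": "carry_out", "arguments": {
  "commands": [
    [0,0,0.012,0,45],
    [0,0,0.012,0,45],
    [0,0,0.004,0,45],
    [0,0,0,0,45],
    [0,0,0,0,45]
  ]
}}

```text
time_s: 12.75
tcp_pos: [0.4766, 0.1754, 0.0707]
tool_rot: [0.996, -0.092, 0.0, -0.0]
force: [2.8, 3.7, -5.6]
width: 0.0496
grip_force: 45.0
```

Request:
{"name": "carry_out", "arguments": {
  "commands": [
    [0,0,0.004,0,45],
    [0,0,0,0,75],
    [0,0,0,0,75],
    [0,0,0,0,75],
    [0,0,-0.1,0,75],
    [0,0,-0.2,0,75],
    [0,0,-0.22,0,75],
    [0,0,-0.22,0,45],
    [-0.16,0,0,0,45],
    [-0.16,0,0,0,45],
    [0,0,0,0,45]
  ]
}}

```text
time_s: 14.12
tcp_pos: [0.3961, 0.1905, 0.2552]
tool_rot: [0.996, -0.091, 0.001, 0.001]
force: [0.5, -0.7, 0.4]
width: 0.0474
grip_force: 0.0
```

```bash
python3 - <<'E'
from h import *
st();im=snap('wrist','w4');cv2.imwrite('pics/w4b.png',cv2.resize(im[:,:,::-1],(800,600)))
a=F(0,.33);print(proj('wrist',[*a,.08],'w4')/.64,proj('wrist',[*a,.085],'w4')/.64,proj('wrist',[*a,.111],'w4')/.64)
E
```

```text
{'time_s': 14.125, 'tcp_pos': [0.3961, 0.1905, 0.2552], 'tool_rot': [0.9958, -0.0911, 0.0008, 0.0008], 'qpos': [0.1811, -0.0679, -0.692, 1.8639, -0.0424, 1.3298, -2.2528], 'force': [0.4947, -0.7181, 0.3797], 'width': 0.0474, 'grip_force': 0.0}
[403.125   145.78125] [403.28125 145.78125] [403.4375 145.625 ]
```

View pics/w4b.png

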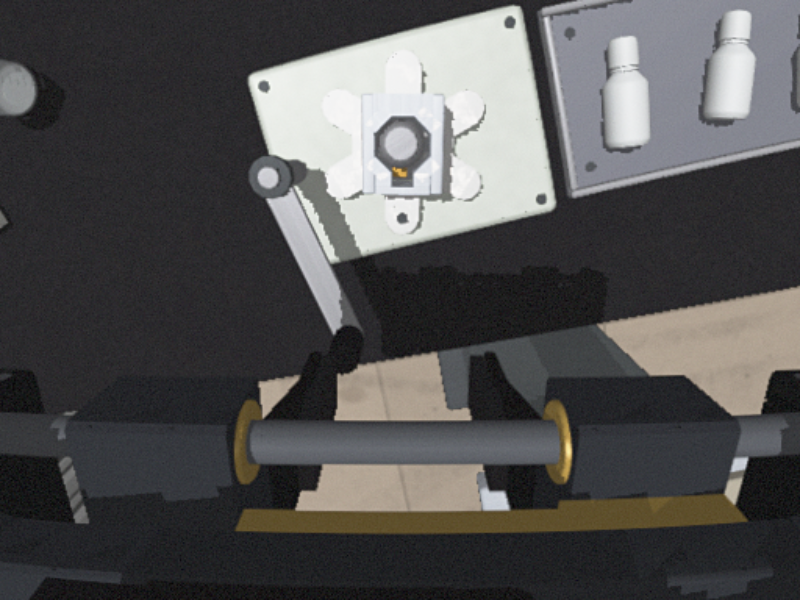

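The brass key is visible inside the keyway at (400,172), and the hub's width of 81 px matches the seated depth. I'm going to grip the knob and close the strap.

Request:
{"name": "carry_out", "arguments": {
  "commands": [
    [0,0,0,-0.1165,45],
    [-0.071,-0.083,0,0,45],
    [-0.071,-0.083,0,0,45],
    [0,0,0.18,0,45],
    [0,0,0.18,0,45],
    [0,0,0.175,0,45],
    [0,0,0,0,45],
    [0,0,0,0,15],
    [0,0,0,0,15],
    [0,0,0,0,15],
    [0,0,0,0,15]
  ],
  "squeeze": 12
}}

```text
time_s: 15.55
tcp_pos: [0.363, 0.2316, 0.1218]
tool_rot: [1.0, -0.001, 0.001, -0.0]
force: [-1.0, 0.7, 4.6]
width: 0.0196
grip_force: 12.0
```

```bash
python3 - <<'E'
from h import *
st()
p=np.array(ctrl.observe()['tcp_pos'][:2]);pv=F(0,.41);e=p-pv;c,si=np.cos(YAW),np.sin(YAW);e=np.array([c*e[0]+si*e[1],-si*e[0]+c*e[1]]);a0=np.arctan2(-e[0],-e[1]);print(a0,np.hypot(*e))
pr=p
for a in np.linspace(a0,-.03,13)[1:]:
  q=pv+np.array([[c,-si],[si,c]])@(.112*np.array([-np.sin(a),-np.cos(a)]));print(round(a,2),q.round(4),((q-pr)*[1,-1]/.25).round(3));pr=q
E
```

```text
{'time_s': 15.55, 'tcp_pos': [0.363, 0.2316, 0.1218], 'tool_rot': [1.0, -0.0008, 0.0008, -0.0001], 'qpos': [0.0991, 0.0638, -0.7811, 2.057, 0.0531, 1.0384, -2.2803], 'force': [-0.9642, 0.6695, 4.6372], 'width': 0.0196, 'grip_force': 11.9999}
1.4158105520989377 0.11048099697050127
1.3 [0.3651 0.2183] [0.008 0.053]
1.17 [0.3703 0.2058] [0.021 0.05 ]
1.05 [0.3769 0.1941] [0.026 0.047]
0.93 [0.3849 0.1832] [0.032 0.044]
0.81 [0.3941 0.1734] [0.037 0.039]
0.69 [0.4044 0.1647] [0.041 0.035]
0.57 [0.4157 0.1573] [0.045 0.029]
0.45 [0.4278 0.1514] [0.048 0.024]
0.33 [0.4405 0.1469] [0.051 0.018]
0.21 [0.4537 0.144 ] [0.053 0.012]
0.09 [0.4671 0.1427] [0.054 0.005]
-0.03 [0.4806 0.1431] [ 0.054 -0.001]
```

Request:
{"name": "carry_out", "arguments": {
  "commands": [
    [0.008,0.053,0,0,15],
    [0.021,0.05,0,0,15],
    [0.026,0.047,0,0,15],
    [0.032,0.044,0,0,15],
    [0.037,0.039,0,0,15],
    [0.041,0.035,0,0,15],
    [0.045,0.029,0,0,15],
    [0.048,0.024,0,0,15],
    [0.051,0.018,0,0,15],
    [0.053,0.012,0,0,15],
    [0.054,0.005,0,0,15],
    [0.04,0,0,0,15],
    [0,0,0,0,15],
    [0,0,0,0,15]
  ]
}}

```text
time_s: 17.3
tcp_pos: [0.4746, 0.1443, 0.1204]
tool_rot: [1.0, 0.0, -0.002, -0.001]
force: [-7.7, 9.3, 2.6]
width: 0.0195
grip_force: 12.0
```

Request:
{"name": "carry_out", "arguments": {
  "commands": [
    [0.012,0,0,0,15],
    [0.012,0,0,0,15],
    [0,0,0,0,15]
  ]
}}

```text
time_s: 17.68
tcp_pos: [0.4787, 0.1444, 0.1197]
tool_rot: [1.0, 0.001, -0.004, -0.001]
force: [-14.8, 9.6, 5.5]
width: 0.0194
grip_force: 12.0
```

Request:
{"name": "carry_out", "arguments": {
  "commands": [
    [0,0,0,0,45],
    [0,0,0,0,45],
    [0,0,0,0,45],
    [0,0,-0.14,0,45],
    [0,0,-0.21,0,45],
    [0,0,-0.21,0,45],
    [-0.04,0.2,0,0,45],
    [-0.04,0.2,0,0,45],
    [-0.04,0.2,0,0,45],
    [-0.04,0.2,0,0,45],
    [-0.04,0.2,0,0,45],
    [0,0,0,0,45],
    [0,0,0,0,45]
  ]
}}

```text
time_s: 19.3
tcp_pos: [0.432, -0.1073, 0.2611]
tool_rot: [1.0, -0.001, 0.0, -0.0]
force: [0.3, 0.4, 0.2]
width: 0.0449
grip_force: 0.0
```

```bash
python3 - <<'E'
from h import *
st();im=snap('wrist','w5');cv2.imwrite('pics/w5b.png',cv2.resize(im[:,:,::-1],(800,600)))
E
```

```text
{'time_s': 19.3, 'tcp_pos': [0.432, -0.1073, 0.2611], 'tool_rot': [1.0, -0.0009, 0.0, -0.0], 'qpos': [0.5444, -0.0615, -0.3832, 1.8555, -0.0237, 1.3432, -1.4054], 'force': [0.3059, 0.3692, 0.2235], 'width': 0.0449, 'grip_force': 0.0}
```

View pics/w5b.png

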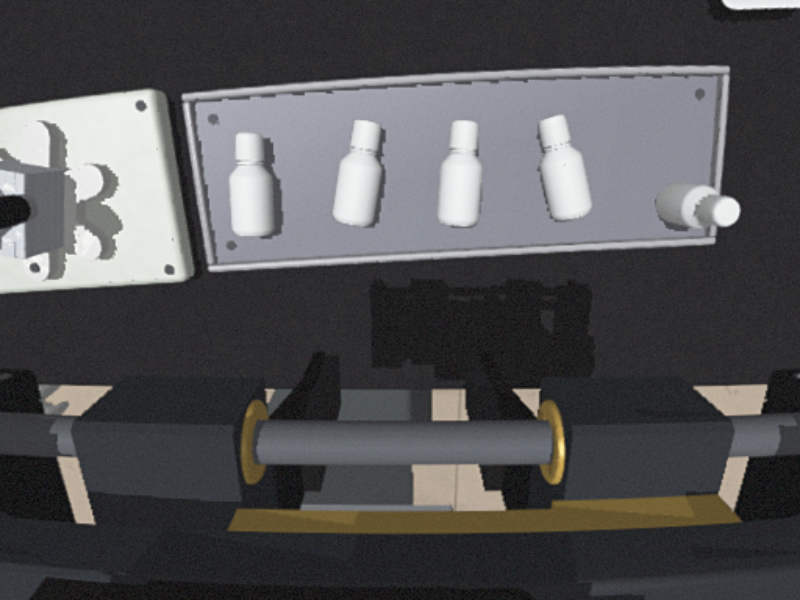

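The wrist view gives cap end and foot pixels for each bottle: A (249,134)/(252,236), B (368,122)/(354,224), C (463,121)/(460,225) and D (551,118)/(574,218). Bottle 5 is standing.

```bash
python3 - <<'E'
from h import *
T=[(323,218),(415,208),(489,208),(557,203)]
for n,a,b,t in zip('ABCD',((249,134),(368,122),(463,121),(551,118)),((252,236),(354,224),(460,225),(574,218)),T):
  k=onz('wrist',np.array(a)*.64,.022,'w5')[:2];f=onz('wrist',np.array(b)*.64,.022,'w5')[:2];d=k-f;L=np.hypot(*d);print(n,'foot',f,'cap',k,'L',L.round(4),'psi',np.arctan2(d[1],d[0]).round(3),'grip@66',(f+d/L*.066).round(4),tri(('wrist',np.array(a)*.64,'w5'),('top',crop(*t))))
E
```

```text
A foot [0.4451 0.0106] cap [0.5223 0.0069] L 0.0773 psi -0.048 grip@66 [0.511  0.0074] (array([0.5223, 0.0079, 0.0187]), [0.0001, 0.0001])
B foot [ 0.4541 -0.0702] cap [ 0.5298 -0.0824] L 0.0767 psi -0.16 grip@66 [ 0.5193 -0.0807] (array([ 0.5301, -0.0822,  0.0195]), [0.0001, 0.0001])
C foot [ 0.4533 -0.1524] cap [ 0.5306 -0.1524] L 0.0773 psi 0.0 grip@66 [ 0.5193 -0.1524] (array([ 0.526 , -0.1417,  0.1127]), [0.0005, 0.0005])
D foot [ 0.4593 -0.2416] cap [ 0.5336 -0.2179] L 0.078 psi 0.309 grip@66 [ 0.5222 -0.2215] (array([ 0.5339, -0.2239,  0.0016]), [0.0009, 0.0009])
```

Request:
{"name": "carry_out", "arguments": {
  "commands": [
    [0.18,0.09,0,0,45],
    [0.175,0.09,0,0,45],
    [0,0,0.2,0,45],
    [0,0,0.2,0,45],
    [0,0,0.2,0,45],
    [0,0,0.2,0,45],
    [0,0,0.1,0,45],
    [0,0,0.038,0,45],
    [0,0,0,0,45],
    [0,0,0,0,15],
    [0,0,0,0,15],
    [0,0,0,0,15],
    [0,0,0,0,15]
  ],
  "squeeze": 5
}}

```text
time_s: 20.98
tcp_pos: [0.5209, -0.1529, 0.0269]
tool_rot: [1.0, -0.001, 0.0, 0.0]
force: [1.2, -0.3, 0.9]
width: 0.0204
grip_force: 5.0
```

```bash
python3 - <<'E'
from h import *
st()
E
```

```text
{'time_s': 20.975, 'tcp_pos': [0.5209, -0.1529, 0.0269], 'tool_rot': [1.0, -0.0008, 0.0004, 0.0001], 'qpos': [0.4996, 0.4009, -0.348, 1.8741, 0.1716, 0.8948, -1.5032], 'force': [1.2006, -0.2508, 0.8987], 'width': 0.0204, 'grip_force': 5.0}
```

Request:
{"name": "carry_out", "arguments": {
  "commands": [
    [0.03,0,0,0,15],
    [0.03,0,0,0,15],
    [0.028,0,0,0,15],
    [0,0,0,0,15],
    [-0.015,0,-0.046,0,15],
    [-0.023,0,-0.043,0,15],
    [-0.03,0,-0.038,0,15],
    [-0.036,0,-0.032,0,15],
    [-0.041,0,-0.025,0,15],
    [-0.045,0,-0.018,0,15],
    [0,0,0,0,15],
    [0,0,0,0,15]
  ],
  "squeeze": 3
}}

```text
time_s: 22.48
tcp_pos: [0.4952, -0.1528, 0.077]
tool_rot: [1.0, -0.001, 0.0, 0.0]
force: [0.1, 0.1, -0.7]
width: 0.0204
grip_force: 3.2
```

```bash
python3 - <<'E'
from h import *
st();a=snap('wrist','w6');b=snap('side','s6')
u,v=proj('side',[.49,-.15,.05]).astype(int);print(u,v)
b=b[max(0,v-80):v+80,max(0,u-80):u+80]
w=np.hstack([cv2.resize(a[40:300,100:400],(460,400)),cv2.resize(b,(340,400))]);cv2.imwrite('pics/c6.png',w[:,:,::-1])
E
```

```text
{'time_s': 22.475, 'tcp_pos': [0.4952, -0.1528, 0.077], 'tool_rot': [1.0, -0.0008, 0.0001, 0.0], 'qpos': [0.536, 0.2827, -0.3657, 1.9047, 0.1208, 0.9753, -1.4568], 'force': [0.1214, 0.0851, -0.7041], 'width': 0.0204, 'grip_force': 3.2102}
259 247
```

View pics/c6.png

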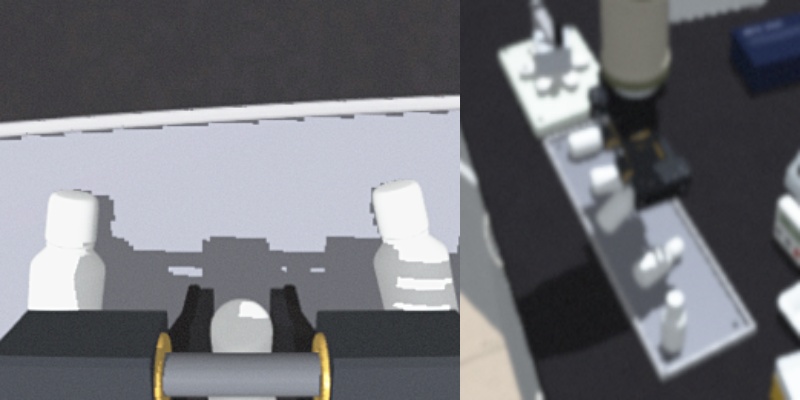

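The wrist and side views show bottle C lifted and tilted but not clearly upright. I'm overlaying candidate tilts to read the angle.

```bash
python3 - <<'E'
from h import *
b=cv2.imread('pics/s6.png');g=np.array([.4952,-.1528,.072])
u,v=proj('side',g).astype(int);x0,y0=u-50,v-35;m=cv2.resize(b[y0:y0+75,x0:x0+100],(800,600),interpolation=cv2.INTER_CUBIC)
for th,c in((0,(0,0,255)),(30,(0,255,0)),(60,(255,0,0)),(90,(0,255,255))):
  t=np.radians(th);p=proj('side',g-.0675*np.array([np.cos(t),0,np.sin(t)]));cv2.circle(m,tuple(((p-[x0,y0])*8).astype(int)),6,c,-1)
cv2.imwrite('pics/c7.png',m)
E
```

```text
(no output)
```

View pics/c7.png

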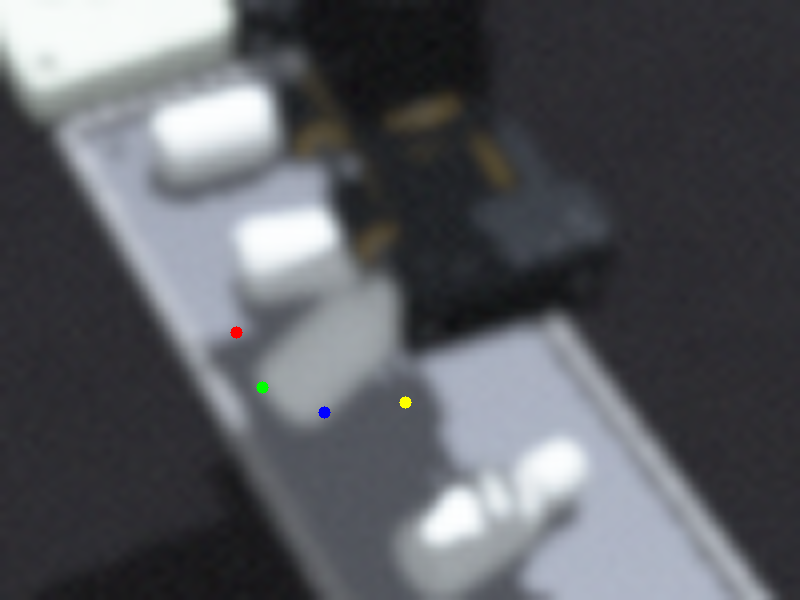

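Bottle C hangs at about 45° (its foot is near (290,395), between the green and blue markers). Pad friction is holding it there, so a brisk upward jerk should swing it further.

Request:
{"name": "carry_out", "arguments": {
  "commands": [
    [0,0,-0.25,0,15],
    [0,0,-0.25,0,15],
    [0,0,-0.05,0,15],
    [0,0,0,0,15],
    [0,0,0.05,0,15],
    [0,0,0.12,0,15],
    [0,0,0.2,0,15],
    [0,0,0,0,15],
    [0,0,0,0,15],
    [0,0,-0.25,0,15],
    [0,0,-0.1,0,15],
    [0,0,0,0,15],
    [0,0,0.05,0,15],
    [0,0,0.12,0,15],
    [0,0,0.2,0,15],
    [0,0,0.05,0,15],
    [0,0,0,0,15],
    [0,0,0,0,15]
  ]
}}

```text
time_s: 24.82
tcp_pos: [0.4961, -0.153, 0.106]
tool_rot: [1.0, -0.001, 0.001, 0.0]
force: [0.3, -0.7, -0.7]
width: 0.0203
grip_force: 3.3
```

```bash
python3 - <<'E'
from h import *
st();snap('side','s8')
b=cv2.imread('pics/s8.png');g=np.array(ctrl.observe()['tcp_pos'])-[0,0,.005]
u,v=proj('side',g).astype(int);x0,y0=u-50,v-35;m=cv2.resize(b[y0:y0+75,x0:x0+100],(800,600),interpolation=cv2.INTER_CUBIC)
for th,c in((0,(0,0,255)),(30,(0,255,0)),(60,(255,0,0)),(90,(0,255,255))):
  t=np.radians(th);p=proj('side',g-.0675*np.array([np.cos(t),0,np.sin(t)]));cv2.circle(m,tuple(((p-[x0,y0])*8).astype(int)),6,c,-1)
cv2.imwrite('pics/c8.png',m)
E
```

```text
{'time_s': 24.825, 'tcp_pos': [0.4961, -0.153, 0.106], 'tool_rot': [1.0, -0.0008, 0.0011, 0.0003], 'qpos': [0.5472, 0.2458, -0.3757, 1.8801, 0.1045, 1.0325, -1.4441], 'force': [0.2567, -0.6882, -0.6932], 'width': 0.0203, 'grip_force': 3.2875}
```

View pics/c8.png

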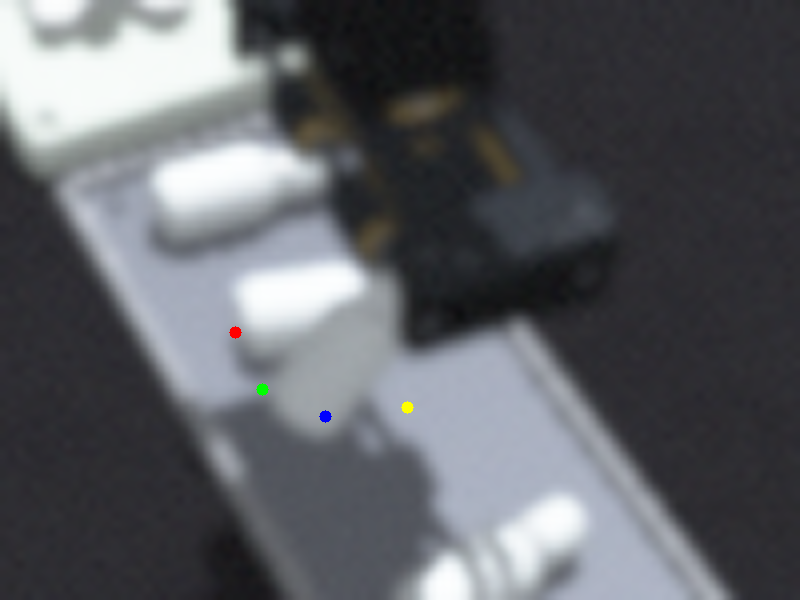

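Now about 55°. A horizontal dither should let gravity settle it toward vertical.

Request:
{"name": "carry_out", "arguments": {
  "commands": [
    [-0.12,0,-0.1,0,15],
    [0.12,0,0,0,15],
    [-0.12,0,0,0,15],
    [0.12,0,0,0,15],
    [-0.12,0,0,0,15],
    [0.12,0,0,0,15],
    [-0.12,0,0,0,15],
    [0.12,0,0,0,15],
    [-0.12,0,0,0,15],
    [0.12,0,0,0,15],
    [-0.08,0,0,0,15],
    [0.08,0,0,0,15],
    [-0.05,0,0,0,15],
    [0.05,0,0,0,15],
    [0,0,0,0,15],
    [0,0,0,0,15]
  ]
}}

```text
time_s: 26.88
tcp_pos: [0.4951, -0.1527, 0.1297]
tool_rot: [1.0, -0.001, 0.0, 0.0]
force: [0.9, 0.2, -0.1]
width: 0.0197
grip_force: 3.1
```

```bash
cat > tilt.py <<'E'
from h import *
from scipy import ndimage
import sys
def ascii(name,r=.0675,ps=0,img=None):
    b=ctrl.grab_frame('side') if img is None else img
    g=np.array(ctrl.observe()['tcp_pos'])-[0,0,.005];G=cv2.cvtColor(b,cv2.COLOR_RGB2GRAY)
    cv2.imwrite('pics/'+name+'.png',b[:,:,::-1])
    for th in range(30,121,10):
        t=np.radians(th);d=np.array([np.cos(t)*np.cos(ps),np.cos(t)*np.sin(ps),np.sin(t)])
        print(th,[ '%3d'%ndimage.map_coordinates(G.astype(float),[[q[1]],[q[0]]],order=1)[0] for q in (proj('side',g-s*d) for s in np.arange(.02,.1,.006))])
    return b,g
E
python3 - <<'E'
from tilt import *
st();b,g=ascii('s9')
u,v=proj('side',g).astype(int);print(u,v)
G=cv2.cvtColor(b,cv2.COLOR_RGB2GRAY)[v-6:v+20,u-26:u+14:1]
for r in G: print(' '.join('%3d'%x for x in r))
for th in(0,30,60,90):t=np.radians(th);print(th,proj('side',g-.0675*np.array([np.cos(t),0,np.sin(t)]))-[u-26,v-6])
E
```

```text
{'time_s': 26.875, 'tcp_pos': [0.4951, -0.1527, 0.1297], 'tool_rot': [1.0, -0.0007, 0.0001, 0.0], 'qpos': [0.5667, 0.2186, -0.3948, 1.8579, 0.0946, 1.083, -1.4363], 'force': [0.8955, 0.1717, -0.0834], 'width': 0.0197, 'grip_force': 3.1108}
30 ['160', '160', '163', '173', '194', '202', '190', '167', '142', '115', '154', '172', '174', '164']
40 ['165', '163', '163', '160', '159', '158', '156', '141', '110', '116', '153', '164', '144', '118']
50 ['165', '164', '164', '163', '161', '160', '159', '157', '149', '141', '134', '100', ' 86', ' 84']
60 ['159', '163', '164', '162', '161', '162', '162', '161', '161', '142', '101', ' 85', ' 84', ' 85']
70 ['139', '152', '161', '158', '158', '157', '156', '157', '157', '147', '120', ' 93', ' 87', ' 85']
80 [' 98', '116', '138', '146', '136', '136', '155', '165', '167', '170', '169', '159', '133', '121']
90 [' 54', ' 63', ' 97', '126', '118', '109', '137', '167', '173', '174', '175', '175', '175', '175']
100 [' 39', ' 40', ' 77', '131', '157', '161', '163', '172', '173', '174', '174', '175', '175', '175']
110 [' 40', ' 41', ' 64', '122', '161', '17
[... 3689 characters left out ...]
7
175 173 174 172 165 142 115 105 104 105 107 118 136 151 157 160 161 162 161 161 158 157 157 164 170 171 173 173 173 175 174 175 175 176 175 174 175 174 173 173
175 173 173 173 168 152 128 114 108 107 110 121 138 150 157 159 162 162 161 159 157 155 158 167 174 173 173 174 175 175 174 174 176 174 174 175 176 174 176 174
178 174 173 173 170 165 152 142 136 137 138 138 142 147 153 157 161 160 161 158 157 156 162 170 174 174 174 174 175 176 175 174 177 174 176 174 176 174 175 175
179 176 174 175 174 172 167 162 157 155 154 149 139 135 140 146 153 155 154 152 154 158 167 172 174 175 174 175 173 174 175 175 173 174 174 175 175 174 175 174
0 [ 4.6 12.8]
30 [ 8.1 20.2]
60 [16.1 23.7]
90 [26.5 22.6]
```

Request:
{"name": "carry_out", "arguments": {
  "commands": [
    [0.15,0,0,0,15],
    [-0.15,0,0,0,15],
    [0.15,0,0,0,15],
    [-0.15,0,0,0,15],
    [0.15,0,0,0,15],
    [-0.15,0,0,0,15],
    [0,0,0,0,15],
    [0,0,0.08,0,15],
    [0,0,0.07,0,15],
    [0,0,0.035,0,15],
    [0,0,0.018,0,15],
    [-0.02,0,0,0,15],
    [-0.02,0,-0.003,0,15],
    [-0.02,0,-0.003,0,15],
    [-0.02,0,0,0,15],
    [-0.02,0,0,0,15],
    [-0.02,0,0.003,0,15],
    [-0.02,0,0.003,0,15],
    [0,0,0,0,15]
  ]
}}

```text
time_s: 29.3
tcp_pos: [0.4597, -0.1528, 0.0787]
tool_rot: [1.0, -0.001, -0.0, 0.0]
force: [0.5, -0.7, -0.5]
width: 0.015
grip_force: 0.0
```

```bash
cat >> tilt.py <<'E'
def dump(b,g,ps=0,r=.0675,w=20):
    u,v=proj('side',g).astype(int);G=cv2.cvtColor(b,cv2.COLOR_RGB2GRAY)[v-2:v+22,u-w:u+w]
    for k in G: print(''.join(' .:-=+*#%@'[min(9,x//26)]*2 for x in k))
    for th in(30,60,90,110):t=np.radians(th);print(th,proj('side',g-r*np.array([np.cos(t)*np.cos(ps),np.cos(t)*np.sin(ps),np.sin(t)]))-[u-w,v-2],end=' ')
E
python3 - <<'E'
from tilt import *
st();b=ctrl.grab_frame('side');cv2.imwrite('pics/s10.png',b[:,:,::-1]);g=np.array(ctrl.observe()['tcp_pos'])-[0,0,.005];dump(b,g)
E
```

```text
{'time_s': 29.3, 'tcp_pos': [0.4597, -0.1528, 0.0787], 'tool_rot': [1.0, -0.0009, -0.0001, 0.0001], 'qpos': [0.5966, 0.2156, -0.4025, 1.9848, 0.1027, 0.9607, -1.429], 'force': [0.5352, -0.6687, -0.497], 'width': 0.015, 'grip_force': 0.0}
**####**************++========--::............................::::::............
++**####************++========--::..........................................    
==**####************++==--------::............................................  
--++**####**********++====----::::::............................  ..          ..
::==++****************++==------::::............................          ......
::--==++**********++++====----------::..............      ..      ........::----
..::--====++++++++======--------------............            ......::--====++**
....::--==========--------------------::..........      ......::--====++**####%%
....::::----------------------------::................::::----==++**####%%%%%%%%
......::----------------------------::............::--====++++**##%%%%%%%%%%%%##
........::--------------------------::........::::==
[... 442 characters left out ...]
  ....::------------------------------==========----============++++****
....  ..........::------------------------------------======++++++++++++********
......    ......::----------------------------------====++**********************
....      ........::------------------------------==++++************************
....  ....    ......::----------------------------==++**************************
............    ....::--------------------------==++****************************
..........  ..........::--------------------------==************************####
....  ..      ....  ..::::------------------------==++******************######%%
30 [ 2.8 15.5] 60 [10.9 18.6] 90 [21.3 17.3] 110 [28.1 14.2]
```

The bottle slipped out of the grip, so I'm backing off to look.

Request:
{"name": "carry_out", "arguments": {
  "commands": [
    [0,0,0,0,40],
    [0,0,0,0,40],
    [0,0,-0.24,0,40],
    [0,0,-0.24,0,40],
    [0,0,-0.24,0,40],
    [-0.06,0,0,0,40],
    [-0.05,0,0,0,40],
    [0,0,0,0,40]
  ]
}}

```text
time_s: 30.35
tcp_pos: [0.4313, -0.1528, 0.2576]
tool_rot: [1.0, -0.001, -0.001, -0.0]
force: [-0.3, 0.5, -0.6]
width: 0.0402
grip_force: 0.0
```

```bash
python3 - <<'E'
from h import *
st();im=snap('wrist','w11');cv2.imwrite('pics/w11b.png',cv2.resize(im[:,:,::-1],(800,600)))
E
```

```text
{'time_s': 30.35, 'tcp_pos': [0.4313, -0.1528, 0.2576], 'tool_rot': [1.0, -0.0012, -0.001, -0.0001], 'qpos': [0.6469, -0.0282, -0.3951, 1.8324, -0.0109, 1.3372, -1.3188], 'force': [-0.2659, 0.5438, -0.6392], 'width': 0.0402, 'grip_force': 0.0}
```

View pics/w11b.png

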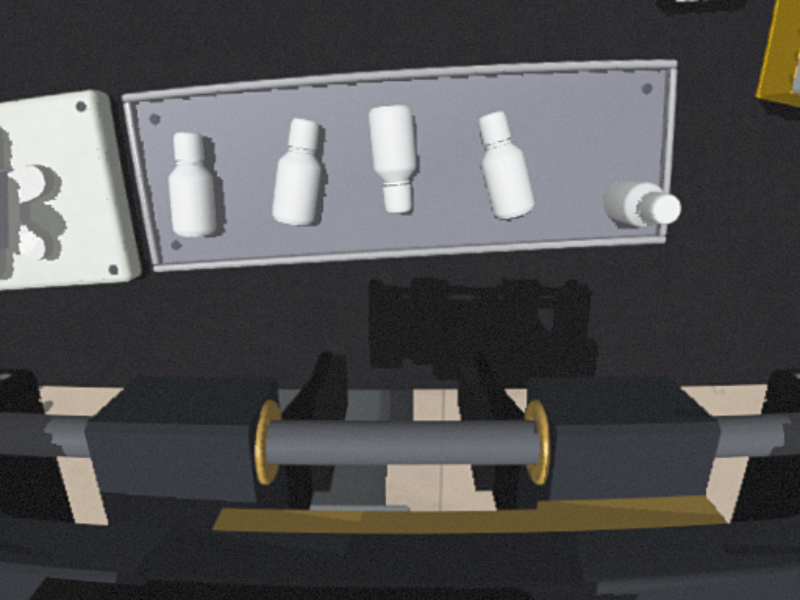

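Bottle C is now lying flipped, cap end at (398,212) and foot at (390,106), still inside the lane. I'll grip only the cap's outer end with the fingertips, so friction resists the swing less.

```bash
python3 - <<'E'
from h import *
for n,a,b in(('A',(186,134),(193,236)),('B',(305,121),(294,223)),('C',(398,212),(390,106)),('D',(493,114),(517,216))):
  k=onz('wrist',np.array(a)*.64,.022,'w11')[:2];f=onz('wrist',np.array(b)*.64,.022,'w11')[:2];d=k-f;L=np.hypot(*d);p=np.arctan2(d[1],d[0]);t=f+d/L*.075;print(n,'foot',f,'cap',k,L.round(4),'psi',p.round(3),'grip75',t.round(4))
  if n=='C':p-=np.pi*np.sign(p)
  to(*t,.034,p)
E
```

```text
A foot [0.445  0.0113] cap [0.5222 0.0084] 0.0773 psi -0.038 grip75 [0.5199 0.0085]
turn 0.0226 then xyz units [ 0.3279 -0.6576  0.8949]
B foot [ 0.4544 -0.0696] cap [ 0.5296 -0.0819] 0.0762 psi -0.162 grip75 [ 0.5284 -0.0817]
turn 0.1019 then xyz units [ 0.3354 -0.3426  0.8949]
C foot [ 0.5396 -0.1443] cap [ 0.4625 -0.1498] 0.0773 psi -3.07 grip75 [ 0.4648 -0.1496]
turn -0.0467 then xyz units [ 0.1323 -0.0029  0.8949]
D foot [ 0.4596 -0.2412] cap [ 0.5343 -0.2194] 0.0778 psi 0.284 grip75 [ 0.5316 -0.2202]
turn -0.1821 then xyz units [0.3074 0.3709 0.8949]
```

Request:
{"name": "carry_out", "arguments": {
  "commands": [
    [0,0,0,-0.047,40],
    [0.132,-0.003,0,0,40],
    [0,0,0.23,0,40],
    [0,0,0.23,0,40],
    [0,0,0.23,0,40],
    [0,0,0.15,0,40],
    [0,0,0.055,0,40],
    [0,0,0,0,40],
    [0,0,0,0,15],
    [0,0,0,0,15],
    [0,0,0,0,15],
    [0,0,0,0,15],
    [0,0,-0.25,0,15],
    [0,0,-0.25,0,15],
    [0,0,-0.05,0,15],
    [0,0,0,0,15],
    [0,0,0,0,15]
  ],
  "squeeze": 3
}}

```text
time_s: 32.52
tcp_pos: [0.4645, -0.1494, 0.1708]
tool_rot: [0.999, 0.036, -0.001, -0.0]
force: [0.8, -0.4, -0.7]
width: 0.0194
grip_force: 3.0
```

```bash
python3 - <<'E'
from tilt import *
st();b=ctrl.grab_frame('side');cv2.imwrite('pics/s12.png',b[:,:,::-1]);g=np.array(ctrl.observe()['tcp_pos'])-[-.004,0,.012];dump(b,g,np.pi,.071)
E
```

```text
{'time_s': 32.525, 'tcp_pos': [0.4645, -0.1494, 0.1708], 'tool_rot': [0.9993, 0.0361, -0.0013, -0.0005], 'qpos': [0.6226, 0.1132, -0.4273, 1.8823, 0.0508, 1.1594, -1.3214], 'force': [0.7919, -0.4046, -0.6871], 'width': 0.0194, 'grip_force': 2.9844}
%%%%@@@@@@@@@@@@@@@@@@@@%%**--..........................                        
@@@@@@@@@@@@@@@@@@@@@@@@%%**--::......    ......                                
@@@@@@@@@@@@@@@@@@@@@@@@%%**==::::::..      ......                      ........
@@@@@@@@@@@@@@@@@@%%%%%%##**==------....  ..........        ....................
@@@@@@@@@@%%%%%%%%%%####**++====----::..............    ......::::::............
%%%%%%%%%%%%######******++++==------::..  ..............::::----====::..........
############********++++====--------::..  ......::::----======++++++==::::......
************++++++++==============--::......::::--====++++++++++++++++--::......
++++++++++++++============++++++++==--::------==++************++++++++++--::....
==++++==================++******++++========++**######**********++++**++==--::..
====================++++**********+++++++
[... 453 characters left out ...]
********%%@@@@@@@@@@@@##******************##%%@@@@@@@@%%%%##******++++**
****************##%%@@@@@@@@%%##**************++**##%%%%%%%%%%%%##**********++**
****************##%%@@@@@@@@%%##**++********++++****##########****************++
******************##%%@@@@%%##**************++++++++****++++++****************++
******************##%%%%%%%%##**************++++++++++========++****************
****************++****######****++**********++++++====------==++++**************
**************++++++**********++++++******++++++==============++****************
##************++++==++++++++++++++++++++++++++++====++++++++++++****************
30 [39.7  5.8] 60 [31.7 14.5] 90 [20.7 20.1] 110 [13.1 21.4]
```

```bash
cat >> tilt.py <<'E'
def wdump(f,sg,r=.071,step=4):
    im=snap('wrist',f);p=psi();g=np.array(ctrl.observe()['tcp_pos'])-[sg*.004*np.cos(p),sg*.004*np.sin(p),.012]
    d=lambda t:np.array([sg*np.cos(t)*np.cos(p),sg*np.cos(t)*np.sin(p),np.sin(t)])
    for th in(0,45,60,75,90,105):print(th,proj('wrist',g-r*d(np.radians(th)),f),end=' ')
    G=cv2.blur(cv2.cvtColor(im,cv2.COLOR_RGB2GRAY),(3,3));print('\ncols',200,320)
    for v in range(90,300,step*2):print('%3d '%v+''.join(' .:-=+*#%@'[min(9,x//26)] for x in G[v,200:320:2]))
E
python3 - <<'E'
from tilt import *
wdump('w12',-1)
E
```

```text
0 [257.1 105.1] 45 [257.2 134.9] 60 [257.2 154. ] 75 [257.2 175.2] 90 [257.2 198. ] 105 [257.2 221.7] 
cols 200 320
 90 ++++++++++++++++++++++++++++++++++++++++++++++++++++++++++++
 98 ++++++++++++++++++++++++++++++++++++++++++++++++++++++++++++
106 ++++++++++++++++++++++++++++++++++++++++++++++++++++++++++++
114 ---+++++++++++++++++++++++++++++++++++++++++++++++++++++++++
122 -=++++++++++++++++++++++++++++++++++++++++++++++++++++++++++
130 -+++++++++++++++++++++++++++++++++++++++++++++++++++++++++++
138 -+++++++++++++++++++++++++++++++++++++++++++++++++++++++++++
146 --++++++++++++++++++++++++++++++++++++++++++++++++++++++++++
154 -=++++++++++++++++++++++++++++++++++++++++++++++++++++++++++
162 -+++++++++++++++++++++++++++++++++++++++++++++++++++++++++++
170 ++++++++++++++++++++++++++++++++++++++++++++++++++++++++++++
178 ++++++++++++++++++++++++++++++++++++++++++++++++++++++++++++
186 ++++++===+++++++++++++++++++++=------------==++++++++++++=-=
194 ++++=----------------=++++++++++++===-----------------------
202 ++++=--------------==++*##%%#+++#%##*+=---------------------
210 ###+=------------=+++++++++++++++#%%###*=-------------------
218 ................-+++++====++++++++==+++++=..................
226 ..............  :====++++++++++++++++====-.   ..............
234 ........... .  ....:=+++++++++####***+:....... .............
242 ..........    ......-+++++++++***####+......................
250 ........ ..  .........:-=+++++++++-:..........  ............
258 ...--:..  . ..................................  .  .:--:....
266 ..:---:. .  ..................................  .  :--==:...
274 .:==--------------------------------------------------=*=.::
282 .=*====================================================#*:::
290 .+*==================================================--##:::
298 :=*=--:.....::....::::::::::::::::::::::.:::.......:--=*+:::
```

The dump shows the bottle hanging essentially vertical. Lower it and release.

Request:
{"name": "carry_out", "arguments": {
  "commands": [
    [0,0,0.05,0,15],
    [0,0,0.1,0,15],
    [0,0,0.1,0,15],
    [0,0,0.04,0,15],
    [0,0,0.02,0,15],
    [0,0,0.01,0,15],
    [0,0,0.008,0,15],
    [0,0,0.006,0,15],
    [0,0,0,0,15]
  ]
}}

```text
time_s: 33.75
tcp_pos: [0.4661, -0.1497, 0.0897]
tool_rot: [0.999, 0.036, 0.001, 0.0]
force: [-0.8, -0.0, 4.4]
width: 0.0193
grip_force: 3.1
```

```bash
python3 - <<'E'
from tilt import *
st();wdump('w13',-1)
E
```

```text
{'time_s': 33.75, 'tcp_pos': [0.4661, -0.1497, 0.0897], 'tool_rot': [0.9993, 0.0361, 0.0007, 0.0003], 'qpos': [0.6063, 0.2115, -0.4235, 1.964, 0.104, 0.9853, -1.3649], 'force': [-0.7631, -0.039, 4.3869], 'width': 0.0193, 'grip_force': 3.0985}
0 [257.  105.6] 45 [257.  135.5] 60 [257.  154.6] 75 [257.  175.9] 90 [257.  198.6] 105 [257.  222.3] 
cols 200 320
 90 ************************************************************
 98 ************************************************************
106 ************************************************************
114 ************************************************************
122 ************************************************************
130 ************************************************************
138 ************************************************************
146 ************************************************************
154 ************************************************************
162 ************************************************************
170 ************************************************************
178 **********************
[... 313 characters left out ...]
++++++=++++++++++++++*+++++++++=------------------
226 ------------....-=+=+++++*********++++====:...:-------------
234 -----------.  .....:++****+**+++******-...... .:------------
242 :::::-----..  ......=+++++++*@@###%%%*:.........:----:::::::
250 .....:=:.    .......:==+++++++*++++==-.............--.......
258 ..:---...   ........................................:--:....
266 ..=+---...  .......................................:==++:...
274 .:--::------------------------------------------------=*=.::
282 .-=-:-===============================================:=##:::
290 :-=--==================================================#*:::
298 ::==--:....::::::::::::::::::::::::::::::::::::....:--=+-:::
```

Request:
{"name": "carry_out", "arguments": {
  "commands": [
    [0,0,-0.004,0,15],
    [0,0,0,0,22],
    [0,0,0,0,24],
    [0,0,0,0,40],
    [0,0,0,0,40],
    [0,0,-0.1,0,40],
    [0,0,-0.22,0,40],
    [0,0,-0.22,0,40],
    [0,0,-0.13,0,40],
    [-0.09,0.01,0,0.047,40],
    [0,0,0,0,40]
  ]
}}

```text
time_s: 35.17
tcp_pos: [0.4425, -0.1542, 0.2579]
tool_rot: [1.0, -0.002, 0.0, 0.0]
force: [1.0, -0.8, -0.4]
width: 0.0397
grip_force: 0.0
```

```bash
cat >> tilt.py <<'E'
def wide(f,x=(.40,.57)):
    "top-down resample of wrist image at floor height z: 4 mm cells"
    im=snap('wrist',f);G=cv2.blur(cv2.cvtColor(im,cv2.COLOR_RGB2GRAY),(3,3))
    print('cols y .06..-.36 step .005, rows x')
    for X in np.arange(x[1],x[0],-.006):
        s=''
        for Y in np.arange(.06,-.38,-.004):
            u,v=proj('wrist',[X,Y,.006],f).astype(int);s+=' .:-=+*#%@'[min(9,G[v,u]//26)] if 0<=u<512 and 0<=v<384 else '?'
        print('%.3f '%X+s)
E
python3 - <<'E'
from tilt import *
st();wide('w14')
E
```

```text
{'time_s': 35.175, 'tcp_pos': [0.4425, -0.1542, 0.2579], 'tool_rot': [1.0, -0.0016, 0.0002, 0.0005], 'qpos': [0.6542, -0.0036, -0.4121, 1.809, -0.0006, 1.3353, -1.3317], 'force': [0.994, -0.7871, -0.361], 'width': 0.0397, 'grip_force': 0.0}
cols y .06..-.36 step .005, rows x
0.570 ..............................................................:::---==++++***#####*******++=++====++=--+=#=...
0.564 ...................................:::--==+-==++***#######******++++==-=++=-=++++=++++++++++++++++++++++=#-...
0.558 ........::.:::-=+++=+***#####*####***+++++=--+===-++++++*****+++++++++++++++++++++++++++++++++++++++-=++=*+...
0.552 #######**++**++=========+=+++*****+***********+****++*+*++++++++++++++++++++++++++++++++++++++++++++=+++=*=...
0.546 #-=**+++***************************************+**++*+++++++++++++++++++++++++++++++++++++++++++++++++++=**...
0.540 #-+***********************************+*****+****+++++++++++++++++++++++++++++++++++++++++++++++++++++++=*+...
0.534 %-**+-=***********************************+*+++++++++++++++++++++++++*%@%*++++++++++++++++++++++++++++++=+#...
0.528
[... 2186 characters left out ...]
...............................
0.414 .+##**+++==----:::............................................................................................Traceback (most recent call last):
  File "<stdin>", line 2, in <module>
  File "tilt.py", line 29, in wide
    u,v=proj('wrist',[X,Y,.006],f).astype(int);s+=' .:-=+*#%@'[min(9,G[v,u]//26)] if 0<=u<512 and 0<=v<384 else '?'
        ~~~~^^^^^^^^^^^^^^^^^^^^^^
  File "h.py", line 22, in proj
    c,R,o=cam(n,f);K=np.array(c['K']);p=R.T@(np.array(X)-o);u=p[:2]/p[2];u=u*(1+c['k1']*(u@u));return (K[:2,:2]@u+K[:2,2]).round(1)
          ~~~^^^^^
  File "h.py", line 7, in cam
    c=ctrl.calibration(n)
ValueError: time passes only in moves, steps and waits
```

Bottle C stands upright at about (.46,-.15). Same recipe for D.

Request:
{"name": "carry_out", "arguments": {
  "commands": [
    [0,0,0,-0.091,40],
    [0,0,0,-0.091,40],
    [0.134,0.177,0,0,40],
    [0.134,0.176,0,0,40],
    [0,0,0.23,0,40],
    [0,0,0.23,0,40],
    [0,0,0.23,0,40],
    [0,0,0.15,0,40],
    [0,0,0.055,0,40],
    [0,0,0,0,40],
    [0,0,0,0,15],
    [0,0,0,0,15],
    [0,0,0,0,15],
    [0,0,0,0,15],
    [0,0,-0.25,0,15],
    [0,0,-0.25,0,15],
    [0,0,-0.05,0,15],
    [0,0,0,0,15],
    [0,0,0,0,15]
  ],
  "squeeze": 3
}}

```text
time_s: 37.6
tcp_pos: [0.5312, -0.2193, 0.1692]
tool_rot: [0.99, 0.142, -0.001, -0.001]
force: [-0.3, -0.7, -0.9]
width: 0.0194
grip_force: 3.0
```

```bash
cat > tl.py <<'E'
from tilt import *
from scipy.optimize import minimize_scalar
E
python3 - <<'E'
from tilt import *
st();b=ctrl.grab_frame('side');cv2.imwrite('pics/s15.png',b[:,:,::-1]);p=psi();g=np.array(ctrl.observe()['tcp_pos'])-[.004*np.cos(p),.004*np.sin(p),.012];dump(b,g,p,.071,28);print();wdump('w15',1)
E
```

```text
{'time_s': 37.6, 'tcp_pos': [0.5312, -0.2193, 0.1692], 'tool_rot': [0.9899, 0.1417, -0.0014, -0.0008], 'qpos': [0.6395, 0.301, -0.3895, 1.6695, 0.1208, 1.198, -1.0652], 'force': [-0.2509, -0.6963, -0.9119], 'width': 0.0194, 'grip_force': 2.986}
************************++++++++++--::..........::--========::..          ......::....        ..            ....
####******############****++++**++==--::......::--==++++++==--....        ............      ..            ......
@@%%%%####%%%%%%%%%%%%##****++++**++==::::....::==++++++++==--::..        ............    ......      ..........
@@@@@@%%%%@@@@@@@@@@%%##******++++++++--::..::--==++++++++++--::..        ............  ........    ............
@@@@@@@@@@@@@@@@@@@@@@%%##****++++++++++--::::--==++++**++++--::..        ............  ........................
@@@@@@@@%%@@@@@@@@@@%%%%##******++++**++==--::::==++++++++++--::........................    ....................
@@@@@@%%%%%%%%%%%%%%####**********++++**++==--::--==++++++++--::..::----::......................................
%%%%%%%%############****************++++**++==----==++++++++==--
[... 3089 characters left out ...]
-------=+++++++++*#%@@@%##%%%*++------------------
226 -----------:....-===++++++++++++++++++====-...:-------------
234 ----------:.........=++++++**+++***###:...... .:------------
242 ::::::---:.   ......-++++*#%%%%####**=........ .:----:::::::
250 .....:-.. . ........-++++++++++++++++=........... .::.......
258 ...--:.   ..........=++++++++++++++++=:.............:--:....
266 .:==--:.    ........=++++++++++++++++=:..........  :--=+:...
274 .:-----------------------------------------------------*=.::
282 .=+====================================================**:.:
290 :**====================================================+-:::
298 .:----:.....::::::::::::::..:........:...:::::.....:---++:::
```

Request:
{"name": "carry_out", "arguments": {
  "commands": [
    [-0.03,0,0,0,15],
    [-0.06,0,0.03,0,15],
    [-0.03,0,0.06,0,15],
    [0,0,0.1,0,15],
    [0,0,0.06,0,15],
    [0,0,0.03,0,15],
    [0,0,0.015,0,15],
    [0,0,0.01,0,15],
    [0,0,0.008,0,15],
    [0,0,0,0,15],
    [0,0,0,0,15]
  ]
}}

```text
time_s: 39.08
tcp_pos: [0.5036, -0.228, 0.0933]
tool_rot: [0.99, 0.142, 0.0, 0.0]
force: [-0.3, -0.1, -0.5]
width: 0.0198
grip_force: 3.0
```

Request:
{"name": "carry_out", "arguments": {
  "commands": [
    [0,0,0.008,0,15],
    [0,0,0.006,0,15],
    [0,0,0.004,0,15],
    [0,0,0,0,15]
  ]
}}

```text
time_s: 39.58
tcp_pos: [0.5036, -0.228, 0.0886]
tool_rot: [0.99, 0.142, 0.0, 0.0]
force: [0.8, 0.8, 0.0]
width: 0.0197
grip_force: 3.0
```

Request:
{"name": "carry_out", "arguments": {
  "commands": [
    [0,0,0.004,0,15],
    [0,0,0.004,0,15],
    [0,0,0,0,15],
    [0,0,0,0,15]
  ]
}}

```text
time_s: 40.08
tcp_pos: [0.5037, -0.228, 0.0868]
tool_rot: [0.99, 0.142, 0.0, 0.0]
force: [-1.1, 0.4, 5.7]
width: 0.0197
grip_force: 3.1
```

```bash
python3 - <<'E'
from tilt import *
st();wdump('w16',1)
E
```

```text
{'time_s': 40.075, 'tcp_pos': [0.5037, -0.228, 0.0868], 'tool_rot': [0.9899, 0.1417, 0.0002, 0.0002], 'qpos': [0.6631, 0.3399, -0.3747, 1.8086, 0.1439, 1.0192, -1.0541], 'force': [-1.0745, 0.4172, 5.6506], 'width': 0.0197, 'grip_force': 3.0947}
0 [256.8 352.4] 45 [256.9 280.4] 60 [257.  255.8] 75 [257.  231.6] 90 [257.  208.3] 105 [257.  186.1] 
cols 200 320
 90 ::::::::::::::::::::::::::::::::::::::::::::::::::::::::::::
 98 +=-:::::::::::::::::::::::::::::::::::::::::::::::::::::::::
106 #%%%%%%%%%%%%%##*+=-::::::::::::::::::::::::::::::::::::::::
114 ############*****#%%%%%%%%%%%%%%#*+=-:::::::::::::::::::::::
122 ############################**++**#%%%%%%%%%%%%%##*+--::::::
130 ############################################**+++*##%%%%%%%%
138 ############################################################
146 ############################################################
154 ############################################################
162 ############################################################
170 ############################################################
178 ####################
[... 315 characters left out ...]
+======+***######%@@@@@@@@@#%##*==================
226 =====++===+-:..:=+***#################***+-...-=============
234 ==========-........:+#*******#%##*#%@@=........-============
242 :::::-===-.........:+*****%@@@@%%%%#**:.........:====-::::::
250 :::..--:............=*******##*******+:............--:.:::::
258 :::==-.............:+**############***-.............-==-::::
266 ::====-............:*################*-............:==+*=:::
274 .=#+==================================================+#+::-
282 :*#=-++++++++++++++++++++++++++++++++++++++++++++++++++#%=:-
290 :=+=++++++++++++++++++++++++++++++++++++++++++++++++++=#@+:-
298 :*#+==::::::::::::::::::::::::::::::----::::::::::::==+#*:--
```

Request:
{"name": "carry_out", "arguments": {
  "commands": [
    [0,0,-0.006,0,15],
    [0,0,0,0,22],
    [0,0,0,0,24],
    [0,0,0,0,40],
    [0,0,0,0,40],
    [0,0,-0.1,0,40],
    [0,0,-0.22,0,40],
    [0,0,-0.22,0,40],
    [0,0,-0.13,0,40],
    [0,0,0,0.095,40],
    [0,0,0,0.088,40],
    [-0.12,-0.14,0,0,40],
    [-0.12,-0.14,0,0,40],
    [0,0,0,0,40]
  ]
}}

```text
time_s: 41.88
tcp_pos: [0.4426, -0.1557, 0.256]
tool_rot: [1.0, -0.0, 0.0, 0.001]
force: [-0.1, -0.4, 0.4]
width: 0.0399
grip_force: 0.0
```

```bash
sed -i 's/def proj(n,X,f=None):/def proj(n,X,f=None,C={}):/; s/    c,R,o=cam(n,f);K=np.array(c\[.K.\]);p=R.T/    if (n,f) not in C: C[(n,f)]=cam(n,f)\n    c,R,o=C[(n,f)];K=np.array(c["K"]);p=R.T/' h.py
python3 - <<'E'
from tilt import *
st();wide('w17',(.42,.545))
to(.5284,-.0817,.034,-.162)
E
```

```text
{'time_s': 41.875, 'tcp_pos': [0.4426, -0.1557, 0.256], 'tool_rot': [1.0, -0.0002, 0.0001, 0.0005], 'qpos': [0.6505, -0.0013, -0.4063, 1.8109, 0.0005, 1.3314, -1.3271], 'force': [-0.1471, -0.4178, 0.417], 'width': 0.0399, 'grip_force': 0.0}
cols y .06..-.36 step .005, rows x
0.545 *-=******************************************************+++++++++++++++++++++++++++++++++++++++++++++++=*+...
0.539 #-+**+*********************************************+*+*+++++++++++++++++++++++++++++++++++++++++++++++++=+#...
0.533 #-+*+-=***************************+****************+++++++++++++++++++++++++++++++++++++++++++++++++++++=+*...
0.527 %=+*****************************%@@@%++*********+++++++++++++++++++++++++++++++++++++++++++++++++++++++++=#:..
0.521 %=+******%@%%#+*****************%@@%#+-+*+***++++++++++++++++++++++++++**###*++++++++++++++++++++++++++++-#...
0.515 #+=******%@@%#=--+**************@@@%#=-++**+++++++++++++++++++++++++++*%%%##%#+++++++++++++++++++++++++++=#:..
0.509 #+-******@@@%#+--+**************%%%#*--*++++++++++++++++++++++++++++++%%#*@@@@%++++++++++++++++++++++++++=#-..
0.503
[... 985 characters left out ...]
%%@@@@#+#==+++++++++++++++++++++++++++++++++++++-==*%#+=+%@@@%
0.449 .*==+**@@@@@%#*=--++++++++++++****+==+++++++++++#%@@@@@+=-=+++++++++++++++++++++++++++++++++++++++--=+**++=#=.
0.443 :#==*++#%%%%#+=-=++++++++++++++++++++++++++++++++*@@@@#=--=+++++++++++++++++++++++++++++++++++++++++++++++=*-.
0.437 :#+-*+==+++++++++++++++++++++++++++++++++++++++++++##*+++++++++++++++++++++++++++++++******###########*****+:.
0.431 .*+-++==++++++++++++++++++++++++++++++++++++++++++++++++++++++*******######******++++==----::::...............
0.425 .++-++++++++++++++++++++++++++++++******#****########****++---:::.............................................
turn 0.1019 then xyz units [ 0.2869 -0.3531  0.8881]
```

D stands. Now B.

Request:
{"name": "carry_out", "arguments": {
  "commands": [
    [0,0,0,0.102,40],
    [0.143,-0.177,0,0,40],
    [0.143,-0.176,0,0,40],
    [0,0,0.23,0,40],
    [0,0,0.23,0,40],
    [0,0,0.23,0,40],
    [0,0,0.145,0,40],
    [0,0,0.053,0,40],
    [0,0,0,0,40],
    [0,0,0,0,15],
    [0,0,0,0,15],
    [0,0,0,0,15],
    [0,0,0,0,15],
    [0,0,-0.25,0,15],
    [0,0,-0.25,0,15],
    [0,0,-0.05,0,15],
    [0,0,0,0,15],
    [0,0,0,0,15]
  ],
  "squeeze": 3
}}

```text
time_s: 44.18
tcp_pos: [0.5275, -0.0823, 0.1691]
tool_rot: [0.997, -0.082, -0.001, -0.0]
force: [-0.5, 0.1, -0.7]
width: 0.0197
grip_force: 3.0
```

```bash
python3 - <<'E'
from tilt import *
st();wdump('w18',1)
E
```

```text
{'time_s': 44.175, 'tcp_pos': [0.5275, -0.0823, 0.1691], 'tool_rot': [0.9967, -0.0816, -0.0015, -0.0001], 'qpos': [0.5162, 0.2269, -0.5036, 1.7693, 0.1173, 1.1783, -1.756], 'force': [-0.4995, 0.092, -0.6659], 'width': 0.0197, 'grip_force': 2.9852}
0 [256.7 352.1] 45 [256.9 280. ] 60 [256.9 255.4] 75 [256.9 231.3] 90 [257. 208.] 105 [257.  185.8] 
cols 200 320
 90 :::::::::::::::::.:::::::::::::::.::.:::::::::::::::::::::::
 98 ::::::::::::::::::::::::::::::::::::::::::::::::::::::::::::
106 :::::::::.::::::::::::::::::::::::::::::::::::::::::::::::::
114 ::::::::::::::::::::::::::::::::::::::::::::::::::::::::::::
122 ::::::::::::::::::::::::::::::::::::::::::::::::::::::::::::
130 :::::::::.::::::::::::::::::::::::::::::::::::::::::-==+**#%
138 :::::::::::::::::::::::::::::::::--==+*###%%%%%%##***++*****
146 :::::::::::::::--==+*##%%%%%%%##****************************
154 =+**#%%%%%%%###*********************************************
162 ++**********************************************************
170 *********************************+==---------=+*************
178 **********+==-+****
[... 316 characters left out ...]
+------=+**********************+=-----------------
226 **********=-...:-=+++*****************++++-...------------=+
234 **********=.........=*+*++***********+:........:-----------=
242 :----+***+:.........-++++++*******+++=:.........:----:::::::
250 .....-*:............=+++***********++=:............--.......
258 ..:---..............+***************++:.............-==:....
266 .:-=--:.............+****************+-............:==++-...
274 .:=--::-----------------------------------------------+*+:::
282 .-====================================================+##:::
290 :*#==++=====++=++++++++==++==+++=++==+++++==++=====+===#%-::
298 :+*=--::...::::::::::::::::::::::::::::::::::::....:--=**:::
```

Request:
{"name": "carry_out", "arguments": {
  "commands": [
    [-0.03,0,0,0,15],
    [-0.06,0,0.03,0,15],
    [-0.03,0,0.06,0,15],
    [0,0,0.1,0,15],
    [0,0,0.06,0,15],
    [0,0,0.03,0,15],
    [0,0,0.018,0,15],
    [0,0,0.01,0,15],
    [0,0,0.01,0,15],
    [0,0,0.008,0,15],
    [0,0,0.006,0,15],
    [0,0,0.004,0,15],
    [0,0,0,0,15],
    [0,0,0,0,15]
  ]
}}

```text
time_s: 45.98
tcp_pos: [0.4993, -0.0775, 0.0874]
tool_rot: [0.997, -0.082, 0.0, 0.0]
force: [-0.1, 1.1, 5.7]
width: 0.0198
grip_force: 3.1
```

Request:
{"name": "carry_out", "arguments": {
  "commands": [
    [0,0,-0.006,0,15],
    [0,0,0,0,22],
    [0,0,0,0,24],
    [0,0,0,0,40],
    [0,0,0,0,40],
    [0,0,-0.1,0,40],
    [0,0,-0.22,0,40],
    [0,0,-0.22,0,40],
    [0,0,-0.13,0,40],
    [0,0,0,-0.102,40],
    [-0.11,0.08,0,0,40],
    [-0.11,0.08,0,0,40],
    [0,0,0,0,40]
  ]
}}

```text
time_s: 47.6
tcp_pos: [0.4425, -0.119, 0.2562]
tool_rot: [1.0, -0.003, -0.0, 0.001]
force: [0.9, 0.8, -0.6]
width: 0.0402
grip_force: 0.0
```

```bash
python3 - <<'E'
from tilt import *
st();wide('w19',(.43,.545))
to(.5199,.0085,.034,-.042)
E
```

```text
{'time_s': 47.6, 'tcp_pos': [0.4425, -0.119, 0.2562], 'tool_rot': [1.0, -0.0033, -0.0, 0.0006], 'qpos': [0.6424, -0.0246, -0.4673, 1.8315, -0.0102, 1.332, -1.3997], 'force': [0.8858, 0.7926, -0.5943], 'width': 0.0402, 'grip_force': 0.0}
cols y .06..-.36 step .005, rows x
0.545 %-+**************************************************+++*+++++++++++++++++++++++++++++++++++++++++++++++==#:..
0.539 #-***++******************************************+++++++++++++++++++++++++++++++++++++++++++++++++++++++=+*...
0.533 #=+*+==***************************************+*+++++++++++++++++++++++++++++++++++++++++++++++++++++++++=#:..
0.527 *-+*************************************+*+**+*+++++++++++++++++++++++++++++++++++++++++++++++++++++++++=-*-..
0.521 #++******#%%%#+++************************+++++++++++++++++++++++++++++++**#%#*+++++++++++++++++++++++++++-#-..
0.515 #=-******#@@%%*--****************##*+++++++++++++++++++++++++++++++++++*%%%#*##++++++++++++++++++++++++++=*=..
0.509 +*-******#@@%%*--+************#%%#%%%++++++++++++++++++++++++++++++++++#%%+*@@@@%++++++++++++++++++++++++=#-..
0.503 *+=
[... 864 characters left out ...]
+*%%*##**#=++++++++++++++++++++++++++++++++++++==++*%%++++#@@@
0.455 .*=+**+#@@@@%%#+--+++++++++++++++++++++++++++++++#%*@@@@%*=+++++++++++++++++++++++++++++++++++++====*##+==+%@@
0.449 .*==*++#@@@@%%*+--+++++++++++++++++++++++++++++++*%#@@@@@*=++++++++++++++++++++++++++++++++++++++=----+**+-*==
0.443 .++-*+++#%%%##+--=++++++++++++++++++++++++++++++++*#%@@@%==+++++++++++++++++++++++++++++++++++++++++++++++=*-.
0.437 .++-++==+++++++++++++++++++++++++++++++++++++++++++++*#*+++++++++++++++++++++=++++++++******#########*****++-.
0.431 .=*-+++=++++++++++++++++++++++++++++++++++++++++++++++++++++***********#######****++++=-----:::::.............
turn 0.0237 then xyz units [ 0.2839 -0.5177  0.8891]
```

Request:
{"name": "carry_out", "arguments": {
  "commands": [
    [0,0,0,0.024,40],
    [0.095,-0.173,0,0,40],
    [0.095,-0.173,0,0,40],
    [0.094,-0.172,0,0,40],
    [0,0,0.23,0,40],
    [0,0,0.23,0,40],
    [0,0,0.23,0,40],
    [0,0,0.145,0,40],
    [0,0,0.054,0,40],
    [0,0,0,0,40],
    [0,0,0,0,15],
    [0,0,0,0,15],
    [0,0,0,0,15],
    [0,0,0,0,15],
    [0,0,-0.25,0,15],
    [0,0,-0.25,0,15],
    [0,0,-0.05,0,15],
    [0,0,0,0,15],
    [0,0,0,0,15]
  ],
  "squeeze": 3
}}

```text
time_s: 50.02
tcp_pos: [0.5191, 0.009, 0.1694]
tool_rot: [1.0, -0.02, -0.001, 0.0]
force: [0.3, 0.4, -1.0]
width: 0.0201
grip_force: 3.0
```

```bash
python3 - <<'E'
from tilt import *
st();wdump('w20',1)
E
```

```text
{'time_s': 50.025, 'tcp_pos': [0.5191, 0.009, 0.1694], 'tool_rot': [0.9998, -0.0204, -0.0014, 0.0], 'qpos': [0.4551, 0.2096, -0.6215, 1.8004, 0.1311, 1.1758, -1.8187], 'force': [0.2514, 0.3527, -0.9518], 'width': 0.0201, 'grip_force': 2.9865}
0 [256.8 352.1] 45 [256.9 280. ] 60 [256.9 255.4] 75 [257.  231.3] 90 [257. 208.] 105 [257.  185.8] 
cols 200 320
 90 ............................................................
 98 ............................................................
106 ............................................................
114 ............................................................
122 ............................................................
130 ............................................................
138 .....................::::::----===+++***###%%%%%%%%%%%%####*
146 .-#%%%%%%%%%%%###****+++++===+*+++**************************
154 .:+#+-+**********************************************+******
162 ..-#*==****=---=*******************************************+
170 ..:+#*=+************************++==--------==+*+++*+*++++++
178 ...-**+=+**************#
[... 311 characters left out ...]
-------=+++++++++++++++++++++++=------------------
226 -......:---:....-===+++++++++++++*%%%%#+==-...:-------------
234 =:......---. .......=++++++++++++++++=:........:------------
242 ::......:-.    .....-==+++++++++++++==:.....  ..:----:::.::.
250 ........     .......-==+++++++++++++==........    .::.......
258 ..:--:.     ........=++++++++++++++++=:.......   . .:--:....
266 .:==--:.    .......:=+++++++++++++++++:.......     .--=+-...
274 .:----------------------------------------------------=+=..:
282 .++-=================================================--**:.:
290 :**-=================================================--*%-.:
298 :++---:......:....::::::::::::::::::::::....:.......---+*:::
```

Request:
{"name": "carry_out", "arguments": {
  "commands": [
    [-0.03,0,0,0,15],
    [-0.06,0,0.03,0,15],
    [-0.03,0,0.06,0,15],
    [0,0,0.1,0,15],
    [0,0,0.06,0,15],
    [0,0,0.03,0,15],
    [0,0,0.018,0,15],
    [0,0,0.01,0,15],
    [0,0,0.01,0,15],
    [0,0,0.008,0,15],
    [0,0,0.006,0,15],
    [0,0,0.004,0,15],
    [0,0,0,0,15],
    [0,0,0,0,15]
  ]
}}

```text
time_s: 51.82
tcp_pos: [0.4902, 0.0104, 0.0874]
tool_rot: [1.0, -0.02, 0.0, 0.0]
force: [0.2, 0.6, 0.7]
width: 0.0196
grip_force: 3.0
```

Request:
{"name": "carry_out", "arguments": {
  "commands": [
    [0,0,0.004,0,15],
    [0,0,0.004,0,15],
    [0,0,0,0,15]
  ]
}}

```text
time_s: 52.2
tcp_pos: [0.4904, 0.0104, 0.0855]
tool_rot: [1.0, -0.02, 0.0, 0.0]
force: [-0.9, 0.4, 4.9]
width: 0.0196
grip_force: 3.1
```

Release, go up and back for a final view of the lane and the strap.

Request:
{"name": "carry_out", "arguments": {
  "commands": [
    [0,0,-0.006,0,15],
    [0,0,0,0,22],
    [0,0,0,0,24],
    [0,0,0,0,40],
    [0,0,0,0,40],
    [0,0,-0.1,0,40],
    [0,0,-0.22,0,40],
    [0,0,-0.22,0,40],
    [0,0,-0.13,0,40],
    [-0.11,0.04,-0.1,0,40],
    [-0.11,0.04,-0.1,0,40],
    [0,0,0,0,40],
    [0,0,0,0,40]
  ]
}}

```text
time_s: 53.82
tcp_pos: [0.4345, -0.0072, 0.3038]
tool_rot: [1.0, -0.02, -0.0, 0.0]
force: [0.6, 0.2, -0.9]
width: 0.04
grip_force: 0.0
```

```bash
python3 - <<'E'
from tilt import *
st();im=snap('wrist','w21');cv2.imwrite('pics/w21b.png',cv2.resize(im[:,:,::-1],(800,600)))
pv=F(0,.41)
for a in (0,.1,.2):
  e=.112*np.array([-np.sin(a),-np.cos(a)]);c,s=np.cos(YAW),np.sin(YAW);k=pv+[c*e[0]-s*e[1],s*e[0]+c*e[1]];print(a,proj('wrist',[*k,.134],'w21')/.64)
print('pivot',proj('wrist',[*pv,.1],'w21')/.64)
E
```

```text
{'time_s': 53.825, 'tcp_pos': [0.4345, -0.0072, 0.3038], 'tool_rot': [0.9998, -0.0204, -0.0, 0.0001], 'qpos': [0.5622, -0.1051, -0.5935, 1.7955, -0.0591, 1.4337, -1.6323], 'force': [0.6188, 0.2139, -0.8576], 'width': 0.04, 'grip_force': 0.0}
0 [167.1875  218.90625]
0.1 [170.15625 236.09375]
0.2 [171.25   252.8125]
pivot [ 47.1875  229.21875]
```

View pics/w21b.png

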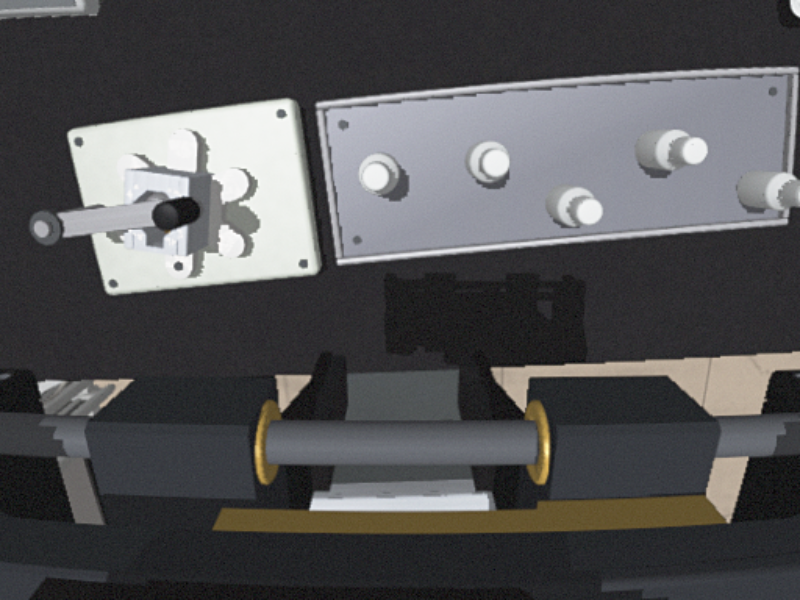

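The picture shows all five bottles standing. The strap is over the hub with its knob at (165,215), against a predicted (167,219) for zero, and the wheel is seated. Handing in.

```bash
python3 -c "
from station import ctrl
print(ctrl.job_done())"
```

```text
the job is handed in; nothing more can be done
None
```

I handed the job in at about 54 s, but the judge returned no verdict: from the last picture and the arm readings, the star wheel sits fully home on its key, the strap is closed over the hub, and all five bottles stand upright in the lane; I did not move the beaker, timer or weighing boat.

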